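# Empty the steam steriliser with the tongs

### The arm

A 6-joint arm with a two-finger parallel gripper is mounted at the origin on a cart in front of the work surface, level with it; the furniture and walls round the work are solid. World frame = base frame: x ahead of the robot, y to its left, z up, the work surface at z = 0. Lengths are in m, angles in rad, forces in N, time in s.
With the tool pointing down it reaches from about 0.375 to 0.9 m from the base axis. Payload 3.1 kg.
Tool frame: the origin (TCP) lies midway between the tips of the shut fingers; the grasp point (between the pads) lies 19 mm behind it; z points along the fingers, y is the direction in which the jaws open and shut (so a half turn about z gives the same grasp; the last joint's range is limited). The gripper opens to 85 mm and grips with 20 to 120 N. Pads are 22 mm wide; open, the fingers measure 114 mm over their backs; the gripper's body (76 mm by 85 mm) begins 54 mm behind the grasp point. The pads swing forward as they close: fully open they stand 13 mm farther back than shut.
Start: joints at [1.02, 0.527, 1.433, -0, 1.181, -0.178], TCP at [0.227, 0.582, 0.231] pointing down, gripper open.
Joint ranges: [-3.08, 3.08], [-0.75, 2.2], [0.22, 2.44], [-1.43, 4.57], [0, 2.65], [-2.85, 2.85]. Speed limits (rad/s): [2.79, 2.79, 3.14, 3.14, 3.14, 3.14].

### API

Orientations are given as a unit quaternion [x, y, z, w].
In Python, from station import manip gives the robot as it stands. The module is installed in compiled form; this text tells all that it offers.
- The arm moves only by the tool drive_tool, never from a script. Its argument "deltas" is one flat list of numbers, 4 for each row, row after row: the shift along the tool's x, y, z in cm, then the turn about the tool's z in degrees. A call has 1 to 12 rows; each row is the pose to reach, as a shift and turn from the pose measured when the call began, along the tool's axes at that moment; what a row does not reach only later rows make up. A row lasts 1/10 s, in which the tool goes at most 50 mm and 8.59 degrees, less where a joint would pass 70% of its speed; a pose out of reach is approached as far as the arm can. A call with a gripper value outside its range is refused whole. "hand" is the finger opening in cm, from 0 to 8.54, set as the call begins (left out, the last holds). The fingers move at their own pace and stop on an object; "squeeze" is the grip in N (left out, the last holds). Time passes only in rows, so rows that repeat a pose let the fingers close. It gives the time, the measured TCP pose, the force and the opening at its end, in the units of the state.
- manip.sense(): the state, without advancing time (a new reading comes with each control period).
- manip.snapshot(name): name is "scene" or "side" or "wrist"; returns a dict with "frame" (400x640x3 uint8, red, green, blue), "depth" (400x640 float32, m along the optical axis (not along the pixel's ray), 0 where there is no reading), "fx", "fy", "cx", "cy" (pixels), "k1" (the pictures are not rectified: a ray, as slopes to the right and down, at radius r is drawn at 1 + k1 r^2 times it, then the intrinsics apply), "R" (3x3) and "t" (3): a world point X has camera coordinates R X + t. Camera axes: x right, y down, z forward; pixel columns grow to the right and rows downward; lengths in m; the calibration is good to about 2 mm. A picture is of the moment at which its call begins.
- manip.sign_off(): hands the job in, once; it reports no verdict.
The state is a dict: "t": time; "q": joint angles; "qd": joint speeds; "tau": joint torques, N m; "tcp_pos": TCP position; "tool_rot": TCP orientation; "force": force on the tool from outside, world axes, zero at the start; "ft_torque": the same for the moment, N m; "finger_gap": opening from 0.0 (shut) to 1.0 (fully open).
Only numpy, scipy, OpenCV 4.12 (cv2) and the standard library are available. Lean on these libraries where they do the work, as an engineer would, in place of code of your own. Each camera call takes 0.05 s, during which the arm holds its last target.

### The job

The steriliser has finished: press its round stop key down firmly for a moment, take off the clear lid and stand it on the worktop, then use the tongs to move every bottle hood from the steel tray onto the plate, without your fingers touching a hood. When all the hoods are out, put the lid back on squarely and press the oblong drying key; leave the tongs lying on their wire rest, as you found them. Press the keys firmly but do not punch them, and leave the garlic and the single spice jar beyond the steriliser alone.

Things in the scene. Friction and masses are not known exactly. Their poses are not given: they have to be found in the camera images.
- stop_key_top (a point): Round white membrane key with a small black square on it, 24 mm across, on the left (+y) half of the steriliser's front console; the point is the centre of its top, 48 mm above the worktop, 4 mm proud of the console. Pressed straight down it gives only 1.5 mm and switches when the fingertips press with more than 4 N for 0.2 s; more than 40 N damages it.
- dry_key_top (a point): Oblong white membrane key with three small wavy lines on it, 17 x 36 mm (long side across the console), on the right (-y) half of the same console, 74 mm from the round key; the point is the centre of its top face. It works like the round key (more than 4 N for 0.2 s, never over 40 N).
- steriliser_seat (a point): Centre of the round shoulder of the fixed white steriliser on which the lid's rim stands, 54 mm above the worktop; x points from the console to the back. The steriliser is 206 mm across; its console reaches 158 mm from this centre to the front (-x), 140 mm wide, 44 mm high. Inside the lid's rim a collar 178 mm across rises 20 mm above the shoulder; the lid has 4 mm play all round.
- steriliser_tray (a point): Centre of the perforated steel tray inside the collar, 56 mm above the worktop: flat, 168 mm across, with the collar's edge standing 18 mm above it.
- lid_knob (a point): Centre of the grey knob of the clear lid: a flat cylinder 34 mm across and 18 mm high (20 mm neck below), graspable from above at any yaw; z points up. The lid (0.22 kg, 197 mm across) has its rim 82 mm below this point: the knob is 82 mm above steriliser_seat when seated, 82 mm above the worktop when standing there.
- hood_1_center (a point): Grey domed hood of a feeding bottle, 30 mm across and 30 mm high, 20 g, straight-sided up to 22 mm; the point is its centre, half-way up; z points to its domed top. It stands on the steriliser's tray at the start (it may be absent: two to four hoods are there).
- hood_2_center (a point): Grey domed hood of a feeding bottle, 30 mm across and 30 mm high, 20 g, straight-sided up to 22 mm; the point is its centre, half-way up; z points to its domed top. It stands on the steriliser's tray at the start (it may be absent: two to four hoods are there).
- hood_3_center (a point): Grey domed hood of a feeding bottle, 30 mm across and 30 mm high, 20 g, straight-sided up to 22 mm; the point is its centre, half-way up; z points to its domed top. It stands on the steriliser's tray at the start (it may be absent: two to four hoods are there).
- hood_4_center (a point): Grey domed hood of a feeding bottle, 30 mm across and 30 mm high, 20 g, straight-sided up to 22 mm; the point is its centre, half-way up; z points to its domed top. It stands on the steriliser's tray at the start (it may be absent: two to four hoods are there).
- plate: White side plate, 204 mm across, loose on the worktop; origin at the centre of its underside. Its flat middle is 122 mm across and 8 mm above the worktop; the rim slopes up to 23 mm. A hood on it has its centre within 85 mm of the plate's.
- tongs_grip (a point): Sprung steel tongs, 90 g: point half-way between the two black grip pads of the open tongs (pads 40 mm long in x, 20 mm high, 46 mm apart over their outsides). x of the frame points to the tips, y to the left arm, z up. The arms join at a bow 95 mm behind; the cranked tips lie 85 mm ahead and 55 mm below. The frame is fixed to the left arm: a squeeze turns it about the bow by up to 0.06 rad.
- tongs_tip_left (a point): Middle of the inner face of the left tip paddle (16 mm long, 20 mm high, 3 mm thick). Open, the paddles are 50 mm apart; each squeezed millimetre over the pads closes them by 1.9 mm. The tips meet a 30 mm hood when the pads are 35 mm apart over their outsides. The spring pushes back on the pads with 3 N when open and 8 N there.
- tongs_tip_right (a point): Middle of the inner face of the right tip paddle.
- tongs_rest_top (a point): Where tongs_grip is, 79 mm high, when the tongs lie on their fixed wire rest; x of the frame points to where the tips go. Two wire saddles 72 mm high, 70 mm behind and 30 mm ahead, carry the arms; their upturned ends are 26 mm (rear) and 38 mm (front) to either side and 10 mm higher. White foot plate 150 x 80 x 6 mm.
- garlic: Bulb of garlic, 60 mm, standing behind the steriliser; not to be moved. Origin at its underside.
- spice_jar: Small glass spice jar with a dark cap, 41 mm across and 105 mm high, standing by itself behind the worktop's left half; not to be moved. Origin at the centre of its underside.
Mind the look-alikes: they are no part of the job. What is shaped like the part that bears lid_knob but turquoise is not meant.

How it is judged:
On the way, in this order (a step that is already met when the one before it is completed fails the run):
1. the round stop key is pressed with more than 4 N by the fingertips (contact force between stop_key and the fingers above 4 N), for 0.2 s.
2. the lid stands released on the worktop, clear of the steriliser (horizontal distance between lid_knob and steriliser_seat above 0.17 m and height (world z) of lid_knob below 0.088 m and angle between lid_knob's own z axis and vertical below 0.06 rad and contact force between lid and the fingers below 0.05 N), for 0.2 s.
3. every hood is on the plate, let go by the tongs (horizontal distance between each of hood_1_center, hood_2_center, hood_3_center, hood_4_center and plate below 0.085 m and z of hood_1_center in the frame of plate between 0.014 and 0.05 m and contact force between each of hood_1, hood_2, hood_3, hood_4 and tongs below 0.05 N and z of hood_2_center in the frame of plate between 0.014 and 0.05 m and z of hood_3_center in the frame of plate between 0.014 and 0.05 m and z of hood_4_center in the frame of plate between 0.014 and 0.05 m), for 0.2 s.
4. the lid is back on the steriliser, square and released (horizontal distance between lid_knob and steriliser_seat below 0.01 m and z of lid_knob in the frame of steriliser_seat below 0.086 m and angle between lid_knob's own z axis and vertical below 0.06 rad and contact force between lid and the fingers below 0.05 N), for 0.2 s.
5. the oblong drying key is pressed with more than 4 N by the fingertips (contact force between dry_key and the fingers above 4 N), for 0.2 s.
At the end, for the whole second after the job is handed in: Every hood is on the plate, its centre within 85 mm of the plate's, and free of the tongs; the lid is seated level within 10 mm of centre; the tongs lie on their rest (grip point within 25 mm, level, pointing along it); all released and at rest (all of step 3 and all of step 4 and distance between tongs_grip and tongs_rest_top below 0.025 m and angle between tongs_grip's own z axis and vertical below 0.12 rad and angle between the x axis of tongs_grip and the x axis of tongs_rest_top, either way round below 0.3 rad and contact force between tongs and the fingers below 0.05 N and linear speed of each of lid, tongs, plate, hood_1, hood_2, hood_3, hood_4 below 0.02 m/s); the robot touches nothing.
It fails at once if a finger touches a sterile hood (contact force between any of hood_1, hood_2, hood_3, hood_4 and the fingers above 0.2 N).
It fails at once if a key is punched with more than 40 N (contact force between any of stop_key, dry_key and anything else above 40 N).
It fails at once if the garlic or the spice jar is moved or tipped (distance of any of garlic, spice_jar from where it was at the start of the episode above 0.04 m or angle between spice_jar's own z axis and vertical above 0.5 rad).
Of hood_1, hood_2, hood_3, hood_4 only 2 to 4 are there at a start; the rules pass over those that are not, and their reading is None.
At some moment in a run one of plate, hood_1, hood_2, hood_3, hood_4 may be knocked a few centimetres aside while the robot is not near it.
It also fails if it takes over 210 s, if anything falls off the work surface, if the arm or the gripper's body presses on something with over 40 N, if the wrist force passes 120 N, or if a joint passes its speed limit or range.

## Working session

There is one attempt and no reset: what is moved stays moved. The work goes in short steps, Python scripts to look and compute and a tool call to move; the robot and the scene stay as the last step left them, time stands still between calls to the robot, and variables do not carry over. Pictures are saved under pics/ and viewed, and the job is handed in when it is done.

Besides the shell and the picture viewer there is one more tool, called after "Call:" by a JSON object that holds its "method" and its "body", one argument or row to a line. drive_tool: Moves the arm, as the interface text tells. Its arguments: {"type":"object","properties":{"deltas":{"type":"array"},"hand":{"type":"number"},"squeeze":{"type":"number"}},"required":["deltas"]}

```bash
ls; mkdir -p pics; cat > h.py <<'E'
import numpy as np, cv2
from station import manip
def snap(name,fn=None):
    s=manip.snapshot(name)
    if fn: cv2.imwrite('pics/'+fn,cv2.cvtColor(s['frame'],cv2.COLOR_RGB2BGR))
    return s
def K(s): return np.array([[s['fx'],0,s['cx']],[0,s['fy'],s['cy']],[0,0,1]])
def ray(s,u,v):
    D=np.array([s['k1'],0,0,0,0])
    p=cv2.undistortPoints(np.array([[[u,v]]],float),K(s),D)[0,0]
    return np.array([p[0],p[1],1.])
def pz(s,u,v,z):
    R=np.array(s['R']);t=np.array(s['t']);d=R.T@ray(s,u,v);c=-R.T@t
    k=(z-c[2])/d[2]; return c+k*d
def pd(s,u,v):
    R=np.array(s['R']);t=np.array(s['t']);return R.T@(ray(s,u,v)*s['depth'][int(round(v)),int(round(u))]-t)
def cloud(s):
    h,w=s['depth'].shape;u,v=np.meshgrid(np.arange(w),np.arange(h))
    D=np.array([s['k1'],0,0,0,0])
    p=cv2.undistortPoints(np.stack([u,v],-1).reshape(-1,1,2).astype(float),K(s),D)[:,0]
    d=s['depth'].reshape(-1,1)
    P=np.hstack([p,np.ones((len(p),1))])*d
    X=(P-np.array(s['t']))@np.array(s['R'])
    X[d[:,0]<=0]=np.nan
    return X.reshape(h,w,3)
def proj(s,X):
    p,_=cv2.projectPoints(np.array(X,float).reshape(-1,1,3),cv2.Rodrigues(np.array(s['R'],float))[0],np.array(s['t'],float),K(s),np.array([s['k1'],0,0,0,0.]));return p[:,0]
E
python3 - <<'E'
from h import *
st=manip.sense();print(st)
for n in['scene','side','wrist']:
    s=snap(n,n+'0.png');print(n,s['fx'],s['k1'],np.round(-np.array(s['R']).T@s['t'],3))
E
```

```text
pics
{'t': 0.0, 'q': array([ 1.02049540e+00,  5.28451403e-01,  1.43394870e+00,  2.64342870e-05,
        1.18137502e+00, -1.78531675e-01]), 'qd': array([-0.00066477,  0.00022696, -0.00113313, -0.00055655,  0.00139594,
       -0.00082497]), 'tau': array([ 3.72096665e-04, -4.42345405e+01, -1.78027833e+01, -2.35601738e-04,
        8.34076724e-03, -2.13129704e-05]), 'tcp_pos': array([0.22663531, 0.58167587, 0.23032793]), 'tool_rot': array([ 1.84820828e-01,  9.82771627e-01, -1.01521834e-03, -4.00339453e-04]), 'force': array([ 0.62462114, -0.38672313, -0.02679139]), 'ft_torque': array([ 0.01611232,  0.02030265, -0.01384291]), 'finger_gap': 0.9987810611829816}
scene 442.6305717369456 0.03307572897656148 [-0.091 -1.114  0.777]
side 379.60268777761513 0.020424267816419615 [ 0.535 -0.964  0.873]
wrist 306.65813870240396 -0.026945778595464095 [0.161 0.609 0.372]
```

View pics/scene0.png

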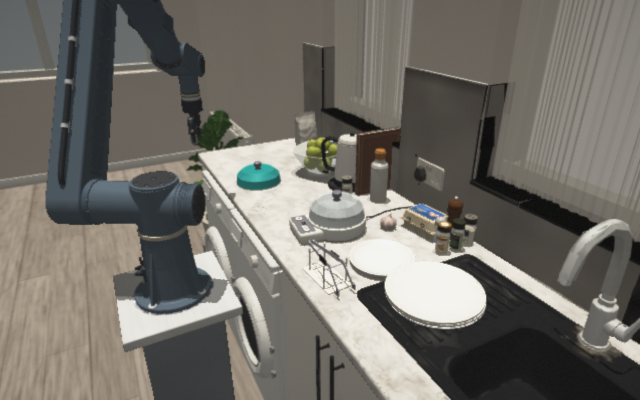

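View pics/side0.png

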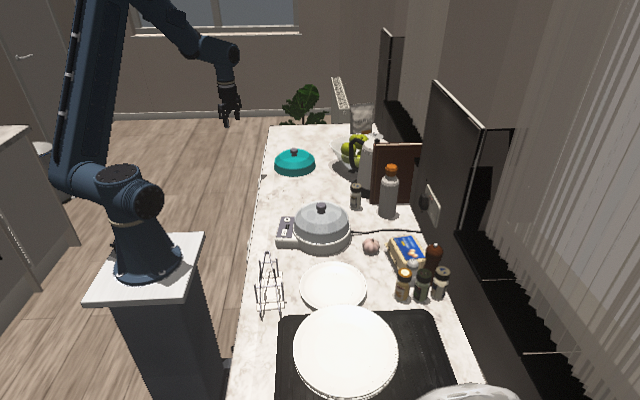

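View pics/wrist0.png

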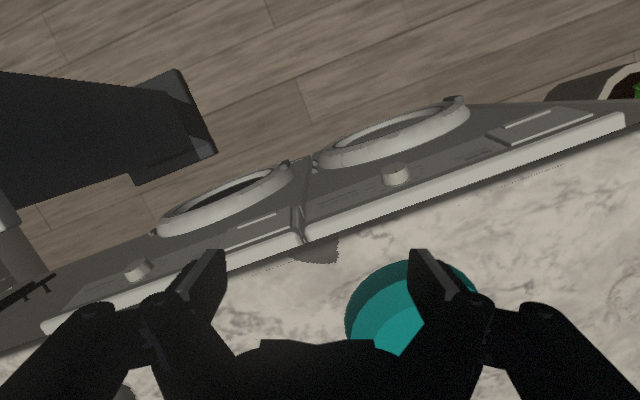

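```bash
python3 - <<'E'
from h import *
s=snap('side')
b=cv2.cvtColor(s['frame'],cv2.COLOR_RGB2BGR)
cv2.imwrite('pics/side_crop0.png',cv2.resize(b[180:330,230:430],(800,600),interpolation=cv2.INTER_CUBIC))
for u,v,n in[(321,207,'knob'),(333,287,'plate'),(345,350,'bigplate'),(285,232,'console'),(371,247,'garlic'),(356,190,'jar'),(294,152,'turqknob')]:
    print(n,np.round(pd(s,u,v),3))
s=snap('scene')
b=cv2.cvtColor(s['frame'],cv2.COLOR_RGB2BGR)
cv2.imwrite('pics/scene_crop0.png',cv2.resize(b[170:310,270:430],(800,600*1),interpolation=cv2.INTER_CUBIC))
for u,v,n in[(337,196,'knob'),(382,257,'plate')]:
    print(n,np.round(pd(s,u,v),3))
E
```

```text
knob [0.581 0.08  0.142]
plate [ 0.605 -0.153  0.005]
bigplate [ 0.616 -0.391  0.033]
console [0.454 0.072 0.047]
garlic [ 0.743 -0.01   0.034]
jar [0.723 0.252 0.094]
turqknob [0.483 0.612 0.083]
knob [0.572 0.075 0.135]
plate [ 0.613 -0.146  0.005]
```

View pics/side_crop0.png

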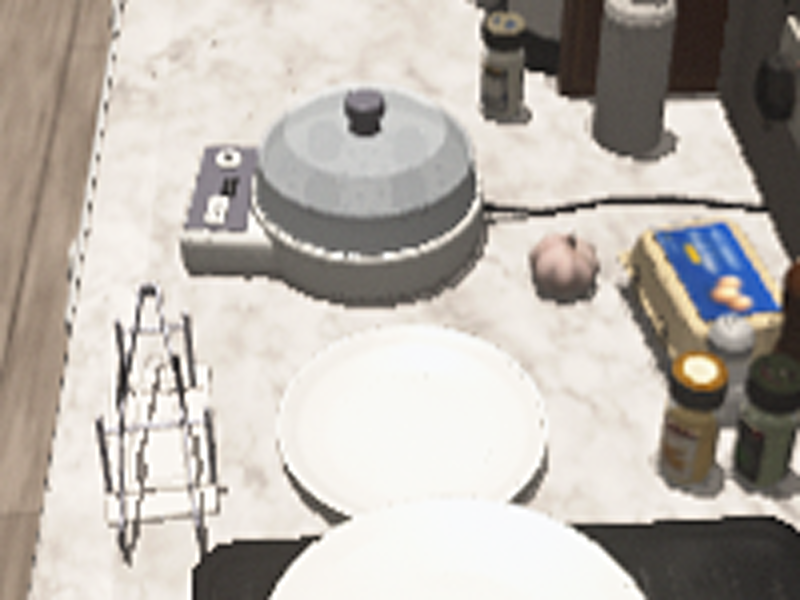

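View pics/scene_crop0.png

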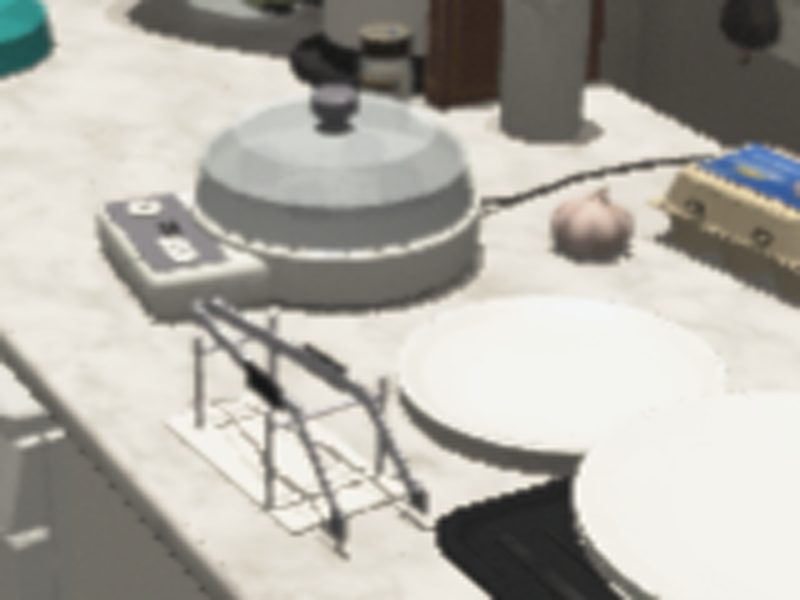

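```bash
cat >> h.py <<'E'
from scipy.spatial.transform import Rotation as Ro
def go(x,y,z,psi_deg=None):
    st=manip.sense();R=Ro.from_quat(st['tool_rot']).as_matrix();p=st['tcp_pos']
    d=R.T@(np.array([x,y,z])-p)*100
    psi=np.degrees(np.arctan2(R[1,1],R[0,1]));tilt=np.degrees(np.arccos(-R[2,2]))
    turn=0 if psi_deg is None else (psi-psi_deg+180)%360-180
    print('t',round(st['t'],2),'tcp',np.round(p,4),'psi',round(psi,2),'tilt',round(tilt,2),'gap',round(st['finger_gap']*8.54,2),'F',np.round(st['force'],1),'q',np.round(st['q'],2))
    print('DELTA cm',np.round(d,2),'turn',round(turn,1))
E
python3 -c "
from h import *
go(0.50,0.20,0.38,0)"
```

```text
t 0.25 tcp [0.2268 0.582  0.2308] psi 68.7 tilt 0.06 gap 8.53 F [-0.3 -0.6 -0.1] q [ 1.02  0.53  1.43 -0.    1.18 -0.18]
DELTA cm [-39.32 -25.68 -14.9 ] turn 68.7
```

Call:
{"method": "drive_tool", "body": {
  "deltas": [-39.3, -25.7, -14.9, 68.7, -39.3, -25.7, -14.9, 68.7, -39.3, -25.7, -14.9, 68.7, -39.3, -25.7, -14.9, 68.7, -39.3, -25.7, -14.9, 68.7, -39.3, -25.7, -14.9, 68.7, -39.3, -25.7, -14.9, 68.7, -39.3, -25.7, -14.9, 68.7, -39.3, -25.7, -14.9, 68.7, -39.3, -25.7, -14.9, 68.7, -39.3, -25.7, -14.9, 68.7, -39.3, -25.7, -14.9, 68.7]
}}

```text
t: 1.45
tcp_pos: [0.5, 0.1992, 0.38]
tool_rot: [0.708, 0.706, -0.0, -0.0]
force: [-0.5, -0.3, 0.6]
finger_gap: 0.998
```

```bash
python3 -c "
from h import *
go(0.50,0.0,0.40,0)
s=snap('wrist','w1.png')"
```

```text
t 1.45 tcp [0.5    0.1992 0.38  ] psi -0.14 tilt 0.06 gap 8.53 F [-0.5 -0.3  0.6] q [ 0.17  0.26  1.44 -0.    1.44  0.17]
DELTA cm [-19.92   0.05  -2.  ] turn -0.1
```

View pics/w1.png

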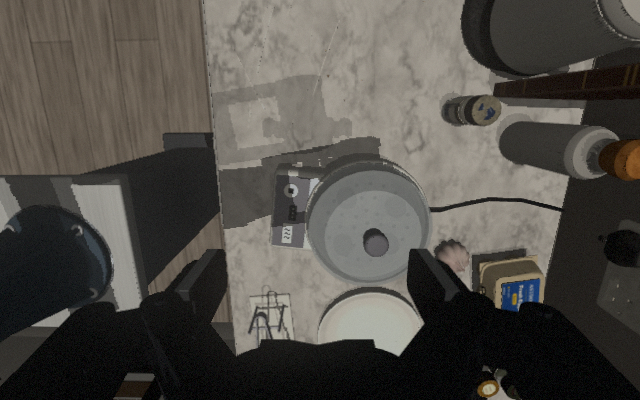

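```bash
python3 - <<'E'
from h import *
s=snap('wrist')
b=cv2.cvtColor(s['frame'],cv2.COLOR_RGB2BGR)
cv2.imwrite('pics/w1c.png',cv2.resize(b[150:360,230:440],(800,600) if 0 else (600,600),interpolation=cv2.INTER_CUBIC))
cv2.imwrite('pics/w1k.png',cv2.resize(b[155:255,260:330],(560,600*8//6-200),interpolation=cv2.INTER_CUBIC) if 0 else cv2.resize(b[160:255,260:335],None,fx=6,fy=6,interpolation=cv2.INTER_CUBIC))
for u,v,z,n in[(291,190,.048,'stop'),(288,235,.048,'dry'),(376,243,.145,'knob')]:
    print(n,np.round(pz(s,u,v,z),4),np.round(pd(s,u,v),4))
E
```

```text
stop [0.4575 0.1489 0.048 ] [0.4576 0.1493 0.0496]
dry [0.4506 0.0715 0.048 ] [0.4503 0.0704 0.0455]
knob [0.5779 0.101  0.145 ] [0.5777 0.1014 0.1459]
```

View pics/w1c.png

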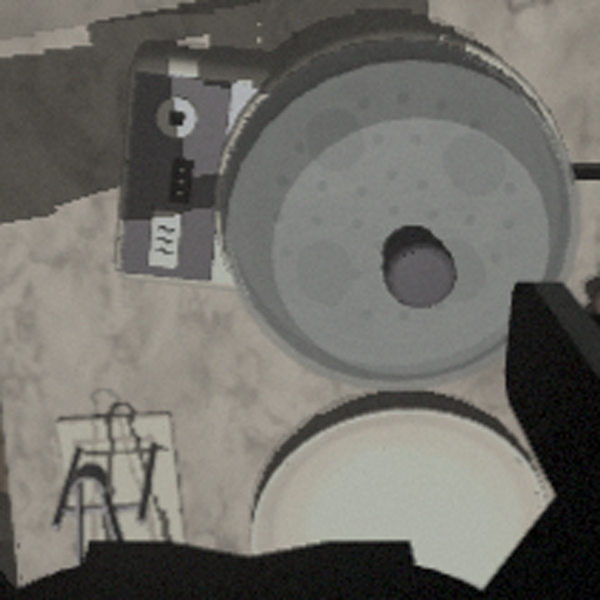

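View pics/w1k.png

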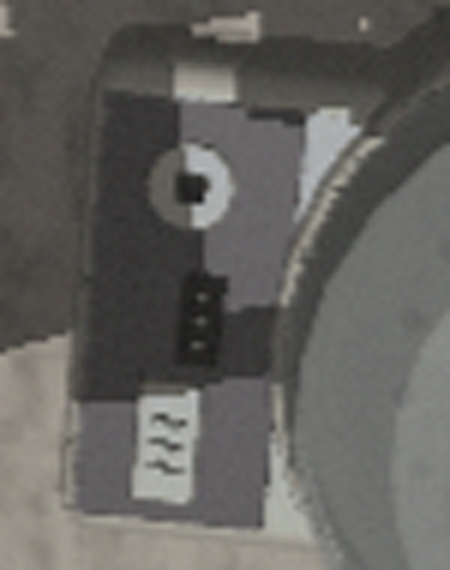

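```bash
python3 -c "
from h import *
go(0.4585,0.147,0.10,84)"
```

```text
t 1.55 tcp [0.4987 0.2005 0.3794] psi 0.03 tilt 0.15 gap 8.5 F [ 0.3  0.6 -0.4] q [ 0.17  0.26  1.44 -0.    1.44  0.17]
DELTA cm [-5.32 -3.95 27.95] turn -84.0
```

Call:
{"method": "drive_tool", "body": {
  "deltas": [-5.3, -4, 20, -84, -5.3, -4, 20, -84, -5.3, -4, 20, -84, -5.3, -4, 20, -84, -5.3, -4, 20, -84, -5.3, -4, 24, -84, -5.3, -4, 24, -84, -5.3, -4, 28, -84, -5.3, -4, 28, -84, -5.3, -4, 28, -84, -5.3, -4, 28, -84, -5.3, -4, 28, -84],
  "hand": 0,
  "squeeze": 40
}}

```text
t: 2.75
tcp_pos: [0.4574, 0.1483, 0.0995]
tool_rot: [0.052, 0.999, -0.0, -0.001]
force: [-0.3, 0.2, 0.4]
finger_gap: -0.002
```

```bash
python3 -c "
from h import *
go(0.4585,0.147,0.052,84)
s=snap('wrist','w2.png')
for n,p in [('stop',[.4585,.147,.048]),('dry',[.4505,.073,.048])]: print(n,proj(s,p))
s=snap('side');b=cv2.cvtColor(s['frame'],cv2.COLOR_RGB2BGR)
cv2.imwrite('pics/s2.png',cv2.resize(b[150:300,230:430],(800,600),interpolation=cv2.INTER_CUBIC))"
```

```text
t 2.75 tcp [0.4574 0.1483 0.0995] psi 84.0 tilt 0.16 gap -0.02 F [-0.3  0.2  0.4] q [ 0.08  0.56  1.9  -0.    0.68 -1.38]
DELTA cm [-0.13 -0.11  4.75] turn 0.0
stop [[313.01032033 221.4977839 ]]
dry [[202.6326668  221.02906666]]
```

View pics/w2.png

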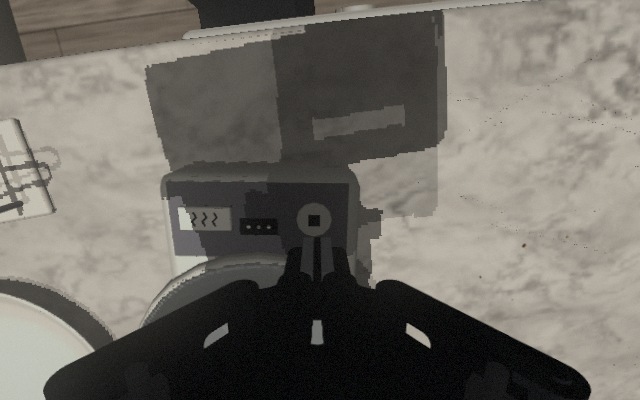

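View pics/s2.png

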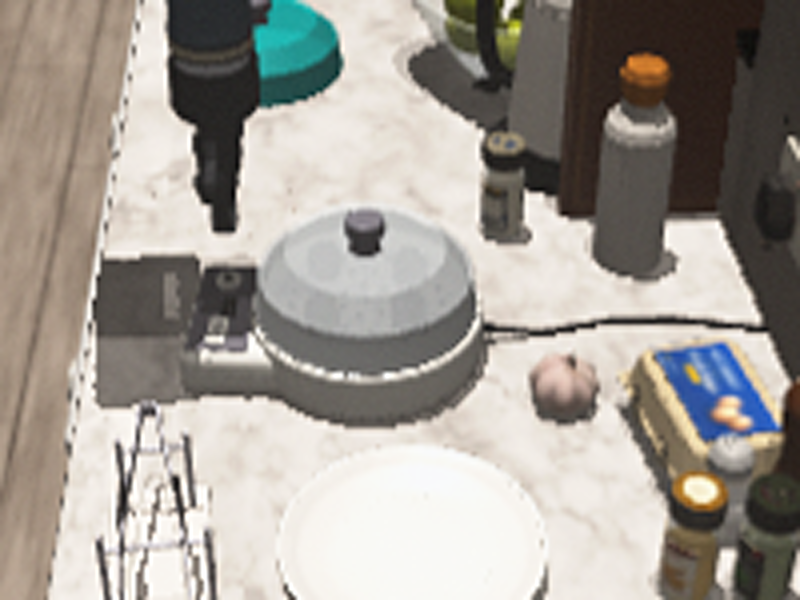

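Call:
{"method": "drive_tool", "body": {
  "deltas": [-0.1, -0.1, 2, 0, -0.1, -0.1, 3.5, 0, -0.1, -0.1, 4.4, 0, -0.1, -0.1, 4.7, 0, -0.1, -0.1, 4.8, 0, -0.1, -0.1, 4.8, 0]
}}

```text
t: 3.45
tcp_pos: [0.4589, 0.1468, 0.0521]
tool_rot: [0.052, 0.999, -0.0, -0.001]
force: [-0.6, 0.3, 0.4]
finger_gap: -0.001
```

Call:
{"method": "drive_tool", "body": {
  "deltas": [0, 0, 0.1, 0, 0, 0, 0.2, 0, 0, 0, 0.3, 0, 0, 0, 0.4, 0]
}}

```text
t: 3.85
tcp_pos: [0.459, 0.1468, 0.0482]
tool_rot: [0.052, 0.999, -0.0, -0.0]
force: [0.8, 0.3, 0.2]
finger_gap: 0.003
```

Call:
{"method": "drive_tool", "body": {
  "deltas": [0, 0, 0.08, 0, 0, 0, 0.16, 0, 0, 0, 0.2, 0]
}}

```text
t: 4.15
tcp_pos: [0.459, 0.1468, 0.0465]
tool_rot: [0.052, 0.999, -0.0, -0.0]
force: [-2.0, 0.4, 8.9]
finger_gap: 0.001
```

Force 8.9 N; I press a touch more and hold.

Call:
{"method": "drive_tool", "body": {
  "deltas": [0, 0, 0.06, 0, 0, 0, 0.06, 0, 0, 0, 0.06, 0, 0, 0, 0.06, 0, 0, 0, 0.06, 0]
}}

```text
t: 4.65
tcp_pos: [0.459, 0.1468, 0.0465]
tool_rot: [0.052, 0.999, -0.0, -0.0]
force: [-1.5, -0.6, 7.9]
finger_gap: -0.004
```

```bash
python3 -c "
from h import *
go(0.52,0.105,0.24,84)"
```

```text
t 4.65 tcp [0.459  0.1468 0.0465] psi 84.0 tilt 0.04 gap -0.03 F [-1.5 -0.6  7.9] q [ 0.08  0.66  1.93 -0.    0.55 -1.39]
DELTA cm [ -6.5   -3.53 -19.35] turn 0.0
```

Call:
{"method": "drive_tool", "body": {
  "deltas": [0, 0, -5, 0, 0, 0, -10, 0, 0, 0, -15, 0, -6.5, -3.5, -19.4, 0, -6.5, -3.5, -19.4, 0, -6.5, -3.5, -19.4, 0, -6.5, -3.5, -19.4, 0],
  "hand": 8.5
}}

```text
t: 5.35
tcp_pos: [0.5198, 0.105, 0.2403]
tool_rot: [0.053, 0.999, -0.0, -0.0]
force: [-2.5, 0.2, -0.2]
finger_gap: 0.995
```

```bash
python3 -c "
from h import *
go(0.578,0.101,0.118,84)
s=snap('wrist','w3.png');print(proj(s,[.578,.101,.145]))"
```

```text
t 5.35 tcp [0.5198 0.105  0.2403] psi 83.93 tilt 0.06 gap 8.5 F [-2.5  0.2 -0.2] q [-0.01  0.39  1.66 -0.    1.1  -1.48]
DELTA cm [-5.84  0.22 12.23] turn -0.1
[[317.67832013 265.92192801]]
```

View pics/w3.png

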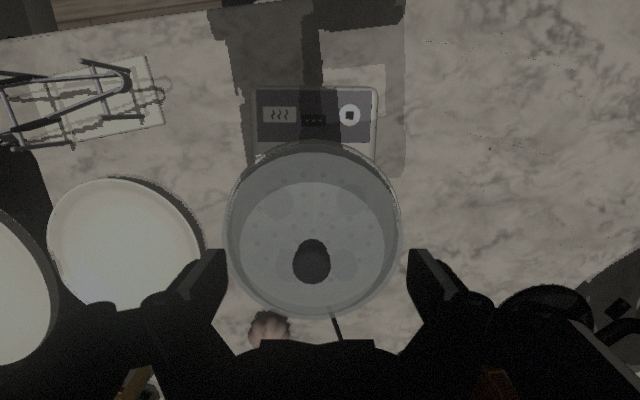

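```bash
python3 - <<'E'
from h import *
s=snap('wrist');X=cloud(s)
m=(X[...,2]>.138)&(X[...,2]<.155)&(abs(X[...,0]-.578)<.04)&(abs(X[...,1]-.1)<.04)
P=X[m];print(len(P),P.mean(0),P.min(0),P.max(0))
v,u=np.nonzero(m);print(u.min(),u.max(),v.min(),v.max())
b=cv2.cvtColor(s['frame'],cv2.COLOR_RGB2BGR);cv2.imwrite('pics/w3c.png',cv2.resize(b[130:330,210:410],(600,600)))
# console keys
for u,v in[(279.5,115),(348.5,115)]: print(pz(s,u,v,.048))
E
```

```text
1097 [0.57728357 0.0952107  0.14463216] [0.56304448 0.07820201 0.13807296] [0.59530152 0.11141052 0.14723723]
292 329 250 286
[0.44850932 0.07463264 0.048     ]
[0.45612585 0.14685495 0.048     ]
```

View pics/w3c.png

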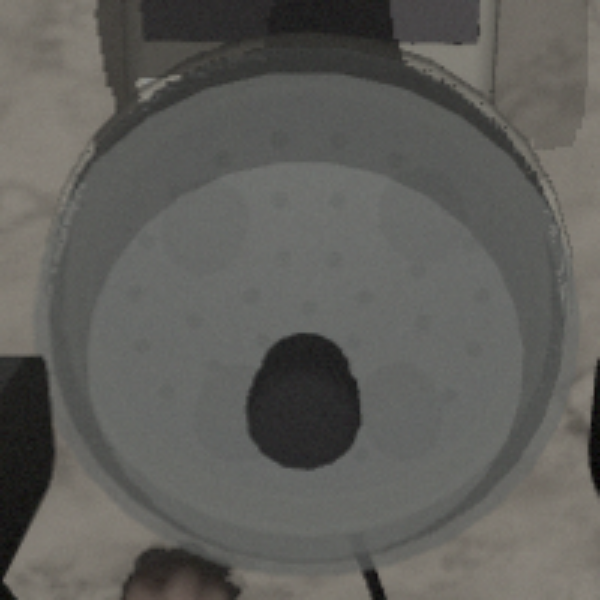

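Call:
{"method": "drive_tool", "body": {
  "deltas": [-6, -0.4, 3, 0, -6, -0.4, 6, 0, -6, -0.4, 9, 0, -6, -0.4, 11.5, 0, -6, -0.4, 12.2, 0, -6, -0.4, 12.2, 0]
}}

```text
t: 6.05
tcp_pos: [0.5745, 0.0961, 0.1151]
tool_rot: [0.052, 0.999, -0.0, -0.005]
force: [0.2, 0.8, -0.0]
finger_gap: 0.992
```

Call:
{"method": "drive_tool", "body": {
  "deltas": [0, 0, 0, 0, 0, 0, 0, 0, 0, 0, 0, 0, 0, 0, 0, 0, 0, 0, 0, 0, 0, 0, 0, 0],
  "hand": 2.5,
  "squeeze": 40
}}

```text
t: 6.65
tcp_pos: [0.5752, 0.0959, 0.1164]
tool_rot: [0.052, 0.999, -0.0, -0.004]
force: [-0.7, -0.3, 6.1]
finger_gap: 0.382
```

Call:
{"method": "drive_tool", "body": {
  "deltas": [0, 0, -1, 0, 0, 0, -2, 0, 0, 0, -4, 0, 0, 0, -6, 0, 0, 0, -8, 0, 0, 0, -8, 0]
}}

```text
t: 7.25
tcp_pos: [0.578, 0.096, 0.1998]
tool_rot: [0.052, 0.999, -0.0, -0.0]
force: [0.5, -0.3, -2.2]
finger_gap: 0.388
```

```bash
python3 -c "
from h import *
go(0.50,0.36,0.20,84)
s=snap('side');b=cv2.cvtColor(s['frame'],cv2.COLOR_RGB2BGR)
cv2.imwrite('pics/s3.png',cv2.resize(b[120:270,230:430],(800,600),interpolation=cv2.INTER_CUBIC))"
```

```text
t 7.25 tcp [0.578  0.096  0.1998] psi 84.07 tilt 0.03 gap 3.31 F [ 0.5 -0.3 -2.2] q [-0.03  0.51  1.57 -0.    1.06 -1.49]
DELTA cm [10.49 25.45 -0.03] turn 0.1
```

View pics/s3.png

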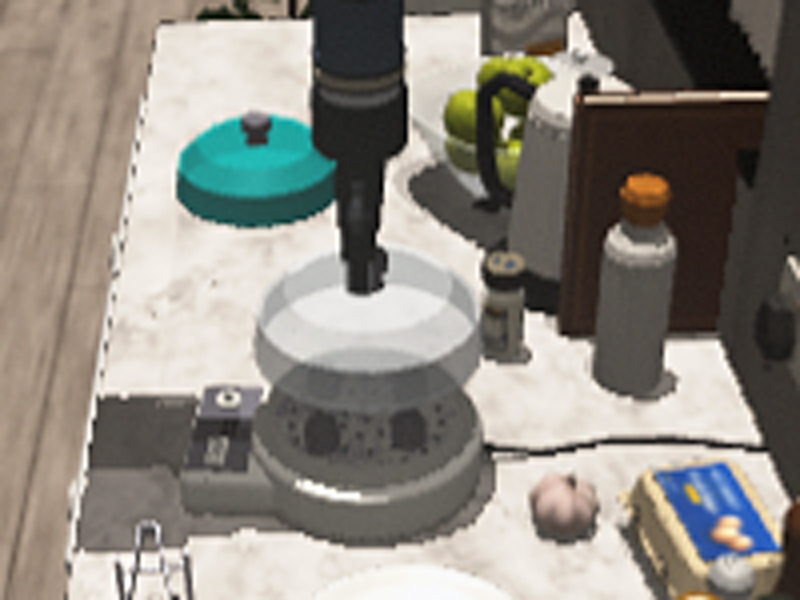

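Call:
{"method": "drive_tool", "body": {
  "deltas": [1, 3, 0, 0, 3, 7, 0, 0, 5, 12, 0, 0, 7, 17, 0, 0, 9.5, 22, 0, 0, 9.5, 25.5, 0, 0, 9.5, 25.5, 3, 0, 9.5, 25.5, 7, 0, 9.5, 25.5, 11, 0, 9.5, 25.5, 13, 0, 9.5, 25.5, 13, 0]
}}

```text
t: 8.4
tcp_pos: [0.505, 0.3581, 0.0639]
tool_rot: [0.052, 0.999, -0.002, -0.006]
force: [-0.1, -0.7, -1.8]
finger_gap: 0.382
```

```bash
python3 -c "
from h import *
go(0.51,0.36,0.0625,84)"
```

```text
t 8.4 tcp [0.505  0.3581 0.0639] psi 84.07 tilt 0.72 gap 3.26 F [-0.1 -0.7 -1.8] q [ 0.44  0.74  1.56  0.    0.85 -1.03]
DELTA cm [-0.48  0.24  0.13] turn 0.1
```

Call:
{"method": "drive_tool", "body": {
  "deltas": [0, 0, 0, 0, 0, 0, 0.05, 0, 0, 0, 0.1, 0, 0, 0, 0.15, 0, 0, 0, 0.2, 0]
}}

```text
t: 8.9
tcp_pos: [0.5055, 0.3583, 0.0626]
tool_rot: [0.052, 0.999, -0.002, -0.005]
force: [-0.3, -0.4, -1.4]
finger_gap: 0.386
```

Call:
{"method": "drive_tool", "body": {
  "deltas": [0, 0, 0.05, 0, 0, 0, 0.1, 0, 0, 0, 0.1, 0]
}}

```text
t: 9.2
tcp_pos: [0.506, 0.3584, 0.0619]
tool_rot: [0.052, 0.999, -0.002, -0.005]
force: [0.5, 0.1, -0.5]
finger_gap: 0.385
```

Call:
{"method": "drive_tool", "body": {
  "deltas": [0, 0, 0, 0, 0, 0, 0, 0, 0, 0, 0, 0, 0, 0, 0, 0],
  "hand": 8.5
}}

```text
t: 9.6
tcp_pos: [0.506, 0.3585, 0.062]
tool_rot: [0.052, 0.999, -0.002, -0.005]
force: [0.5, 0.6, -0.4]
finger_gap: 0.988
```

Call:
{"method": "drive_tool", "body": {
  "deltas": [0, 0, -3, 0, 0, 0, -8, 0, 0, 0, -13, 0, 0, 0, -18, 0, 0, 0, -20, 0]
}}

```text
t: 10.1
tcp_pos: [0.5101, 0.3602, 0.2681]
tool_rot: [0.052, 0.999, 0.001, -0.0]
force: [1.0, -0.0, -0.6]
finger_gap: 0.997
```

```bash
python3 -c "
from h import *
go(0.47,-0.03,0.30,0)
s=snap('wrist','w4.png');X=cloud(s)
m=(X[...,2]>.078)&(X[...,2]<.1)&(abs(X[...,0]-.51)<.04)&(abs(X[...,1]-.36)<.04)
P=X[m];print(len(P),(P.max(0)+P.min(0))/2,P.min(0),P.max(0))
"
```

```text
t 10.1 tcp [0.5101 0.3602 0.2681] psi 84.09 tilt 0.08 gap 8.52 F [ 1.  -0.  -0.6] q [ 0.44  0.49  1.39  0.    1.26 -1.03]
DELTA cm [-3.000e-02 -3.922e+01 -3.240e+00] turn 84.1
775 [0.51185506 0.35893108 0.08592442] [0.49527009 0.34240461 0.07841623] [0.52844004 0.37545756 0.0934326 ]
```

View pics/w4.png

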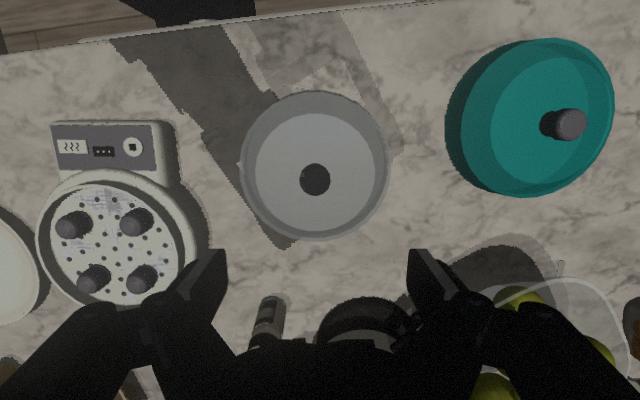

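```bash
python3 -c "
from h import *
go(0.50,-0.17,0.33,0)"
```

```text
t 10.15 tcp [0.5109 0.3606 0.2699] psi 84.09 tilt 0.22 gap 8.54 F [0.7 0.4 1.1] q [ 0.44  0.49  1.39  0.    1.26 -1.03]
DELTA cm [ -4.39 -52.87  -6.16] turn 84.1
```

Call:
{"method": "drive_tool", "body": {
  "deltas": [-4.4, -52.9, -6.2, 84, -4.4, -52.9, -6.2, 84, -4.4, -52.9, -6.2, 84, -4.4, -52.9, -6.2, 84, -4.4, -52.9, -6.2, 84, -4.4, -52.9, -6.2, 84, -4.4, -52.9, -6.2, 84, -4.4, -52.9, -6.2, 84, -4.4, -52.9, -6.2, 84, -4.4, -52.9, -6.2, 84, -4.4, -52.9, -6.2, 84, -4.4, -52.9, -6.2, 84]
}}

```text
t: 11.35
tcp_pos: [0.5002, -0.1749, 0.3302]
tool_rot: [0.709, 0.706, 0.001, 0.001]
force: [-0.3, 0.5, -0.6]
finger_gap: 1.0
```

```bash
python3 -c "
from h import *
go(0.50,-0.17,0.33,0)
s=snap('wrist','w5.png');X=cloud(s);np.save('w5.npy',X)
import pickle;pickle.dump(s,open('w5.pkl','wb'))
"
```

```text
t 11.35 tcp [ 0.5002 -0.1749  0.3302] psi -0.23 tilt 0.21 gap 8.54 F [-0.3  0.5 -0.6] q [-0.55  0.29  1.54  0.    1.31 -0.55]
DELTA cm [ 0.49 -0.02  0.02] turn -0.2
```

View pics/w5.png

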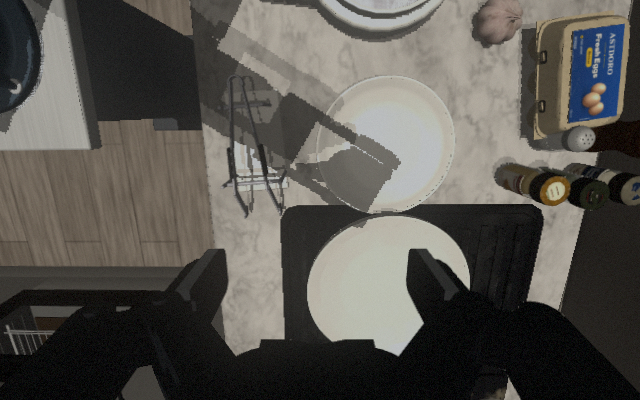

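```bash
python3 - <<'E'
from h import *
import pickle
s=pickle.load(open('w5.pkl','rb'));X=np.load('w5.npy')
b=cv2.cvtColor(s['frame'],cv2.COLOR_RGB2BGR)
cv2.imwrite('pics/w5c.png',cv2.resize(b[60:225,205:305],None,fx=4.8,fy=3.6 if 0 else 3.6,interpolation=cv2.INTER_CUBIC) if 0 else cv2.resize(b[65:225,200:320],None,fx=3.7,fy=3.7,interpolation=cv2.INTER_CUBIC))
Z=X[...,2]
vis=np.clip(Z/0.12*255,0,255);vis[np.isnan(vis)]=0
cv2.imwrite('pics/w5z.png',cv2.resize(cv2.applyColorMap(vis.astype(np.uint8),2)[65:225,200:320],None,fx=3.7,fy=3.7,interpolation=cv2.INTER_NEAREST))
# plate rim
m=(Z>.010)&(Z<.035)&(X[...,0]>.47)&(X[...,0]<.75)&(X[...,1]>-.27)&(X[...,1]<.02)
P=X[m];v,u=np.nonzero(m);print(len(P),P.min(0),P.max(0))
E
```

```text
8765 [ 0.49046662 -0.26987863  0.01000052] [0.74955374 0.01992708 0.03499538]
```

View pics/w5c.png

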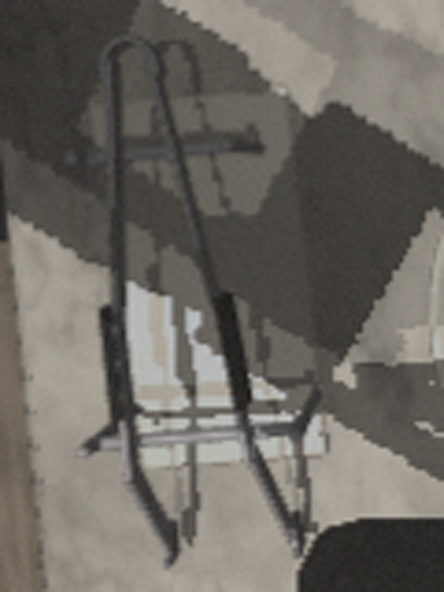

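View pics/w5z.png

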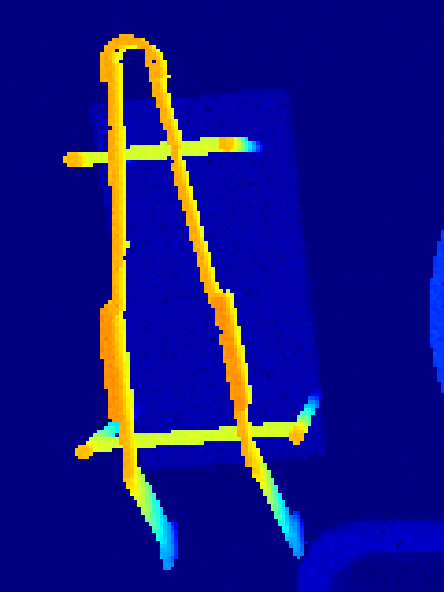

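```bash
python3 - <<'E'
from h import *
import pickle
s=pickle.load(open('w5.pkl','rb'))
f=lambda x,y,z:pz(s,200+x/3.7,65+y/3.7,z)
X=np.load('w5.npy')
g=lambda x,y:X[int(round(65+y/3.7)),int(round(200+x/3.7))]
for n,x,y in[('bow',132,42),('padR',113,365),('padL',232,350),('rearL',228,145),('rearR',75,160),('frontL',296,435),('frontR',85,452),('tipR',166,545),('tipL',292,533)]:
    p=g(x,y);print(n,np.round(p,4))
bow=f(128,40,.079)
for n,x,y in[('R out b',102,310),('R out f',110,420),('L out b',235,293),('L out f',249,405),('R in f',122,420),('R in b',122,310),('L in b',212,293),('L in f',238,405)]: print(n,np.round(f(x,y,.085),4))
print('bow',bow)
for n,x,y in[('fp LT',95,103),('fp RT',287,90),('fp RB',325,452)]: print(n,np.round(f(x,y,.006),4))
for n,x,y in[('rearL',228,143),('rearR',73,160),('frontL',297,437),('frontR',83,453)]: print(n,np.round(f(x,y,.082),4))
E
```

```text
bow [ 0.4059 -0.0633  0.0847]
padR [ 0.3922 -0.1682  0.0862]
padL [ 0.4331 -0.1634  0.0858]
rearL [ 0.4345 -0.0953  0.0804]
rearR [ 0.3836 -0.0997  0.084 ]
frontL [ 0.4534 -0.1938  0.0841]
frontR [ 0.3779 -0.1994  0.0815]
tipR [ 0.3933 -0.2496  0.0354]
tipL [ 0.4447 -0.2448  0.0364]
R out b [ 0.3891 -0.1491  0.085 ]
R out f [ 0.3887 -0.1873  0.085 ]
L out b [ 0.4347 -0.1437  0.085 ]
L out f [ 0.4376 -0.1823  0.085 ]
R in f [ 0.3929 -0.1873  0.085 ]
R in b [ 0.3959 -0.1492  0.085 ]
L in b [ 0.4269 -0.1436  0.085 ]
L in f [ 0.4337 -0.1822  0.085 ]
bow [ 0.40287526 -0.06248744  0.079     ]
fp LT [ 0.3703 -0.078   0.006 ]
fp RT [ 0.4455 -0.0737  0.006 ]
fp RB [ 0.4561 -0.2188  0.006 ]
rearL [ 0.4343 -0.0949  0.082 ]
rearR [ 0.3826 -0.0999  0.082 ]
frontL [ 0.4535 -0.1945  0.082 ]
frontR [ 0.3773 -0.1999  0.082 ]
```

```bash
python3 -c "
from h import *
go(0.4125,-0.166,0.14,5)"
```

```text
t 11.4 tcp [ 0.4997 -0.1722  0.3297] psi -0.14 tilt 0.22 gap 8.48 F [-0.7  0.5 -0.4] q [-0.55  0.29  1.54  0.    1.31 -0.54]
DELTA cm [ 0.54 -8.76 18.95] turn -5.1
```

Call:
{"method": "drive_tool", "body": {
  "deltas": [0.5, -8.8, 4, -5.1, 0.5, -8.8, 9, -5.1, 0.5, -8.8, 14, -5.1, 0.5, -8.8, 18, -5.1, 0.5, -8.8, 19, -5.1, 0.5, -8.8, 19, -5.1, 0.5, -8.8, 19, -5.1]
}}

```text
t: 12.1
tcp_pos: [0.4122, -0.1655, 0.1396]
tool_rot: [0.675, 0.737, 0.002, -0.001]
force: [-0.3, -0.1, 0.7]
finger_gap: 0.994
```

```bash
python3 -c "
from h import *
go(0.4125,-0.166,0.058,5)
s=snap('wrist','w6.png')
s=snap('scene');b=cv2.cvtColor(s['frame'],cv2.COLOR_RGB2BGR)
cv2.imwrite('pics/s6.png',cv2.resize(b[170:310,270:430],(800,700)[:2] if 0 else (686,600),interpolation=cv2.INTER_CUBIC))"
```

```text
t 12.1 tcp [ 0.4122 -0.1655  0.1396] psi 5.03 tilt 0.25 gap 8.49 F [-0.3 -0.1  0.7] q [-0.64  0.45  1.97  0.01  0.73 -0.73]
DELTA cm [-0.09  0.02  8.16] turn 0.0
```

View pics/w6.png

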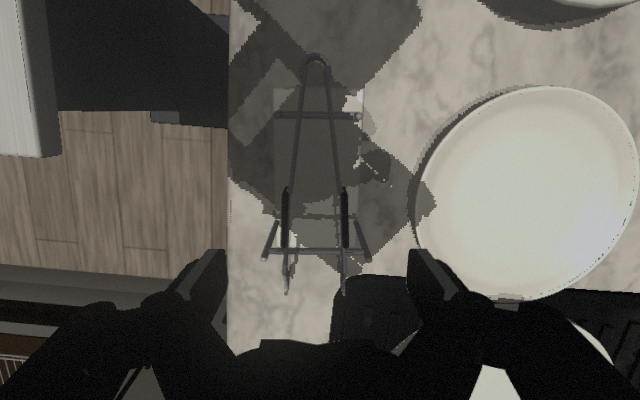

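View pics/s6.png

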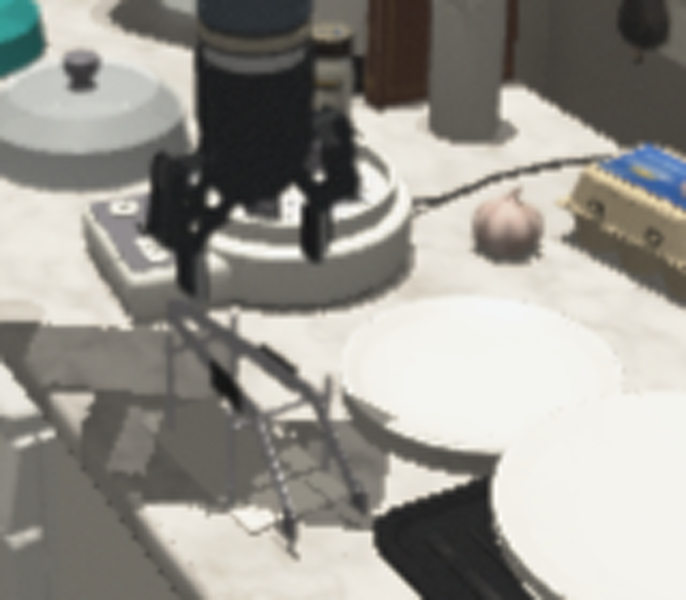

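```bash
python3 -c "
from h import *
s=snap('wrist')
for v in (188,217,246): print(pz(s,286,v,.085),pz(s,345,v,.085))
print(pz(s,317,58,.082))
go(0.4125,-0.166,0.058,5)
"
```

```text
[ 0.39154105 -0.1464627   0.085     ] [ 0.43066738 -0.14307293  0.085     ]
[ 0.39276595 -0.16686877  0.085     ] [ 0.43298341 -0.16340617  0.085     ]
[ 0.39405161 -0.18846138  0.085     ] [ 0.43544375 -0.18492127  0.085     ]
[ 0.40503821 -0.06457201  0.082     ]
t 12.25 tcp [ 0.4135 -0.1668  0.1412] psi 5.01 tilt 0.31 gap 8.48 F [ 0.4 -0.4 -0.6] q [-0.64  0.44  1.96  0.01  0.73 -0.73]
DELTA cm [ 0.09 -0.14  8.32] turn 0.0
```

Consistent: pads centred near (0.413, -0.165). Descend and grip lightly.

Call:
{"method": "drive_tool", "body": {
  "deltas": [0, 0, 3, 0, 0, 0, 6, 0, 0, 0, 8, 0, 0, 0, 8.3, 0, 0, 0, 8.3, 0, 0, 0, 8.3, 0]
}}

```text
t: 12.85
tcp_pos: [0.415, -0.1674, 0.0595]
tool_rot: [0.675, 0.737, 0.002, 0.003]
force: [-0.1, -0.4, -0.1]
finger_gap: 0.993
```

Call:
{"method": "drive_tool", "body": {
  "deltas": [0, 0, 0, 0, 0, 0, 0, 0, 0, 0, 0, 0, 0, 0, 0, 0, 0, 0, 0, 0, 0, 0, 0, 0],
  "hand": 4.2,
  "squeeze": 30
}}

```text
t: 13.45
tcp_pos: [0.4154, -0.1677, 0.0597]
tool_rot: [0.675, 0.737, 0.002, 0.004]
force: [0.2, 0.4, 5.0]
finger_gap: 0.495
```

```bash
python3 -c "
from h import *
go(0.4125,-0.166,0.20,5)
s=snap('wrist','w7.png')
s=snap('scene');b=cv2.cvtColor(s['frame'],cv2.COLOR_RGB2BGR)
cv2.imwrite('pics/s7.png',cv2.resize(b[170:310,270:430],(800,700)[:2] if 0 else (686,600),interpolation=cv2.INTER_CUBIC))"
```

```text
t 13.45 tcp [ 0.4154 -0.1677  0.0597] psi 5.02 tilt 0.52 gap 4.22 F [0.2 0.4 5. ] q [-0.64  0.62  2.02  0.01  0.5  -0.73]
DELTA cm [  0.16  -0.15 -14.03] turn 0.0
```

View pics/w7.png

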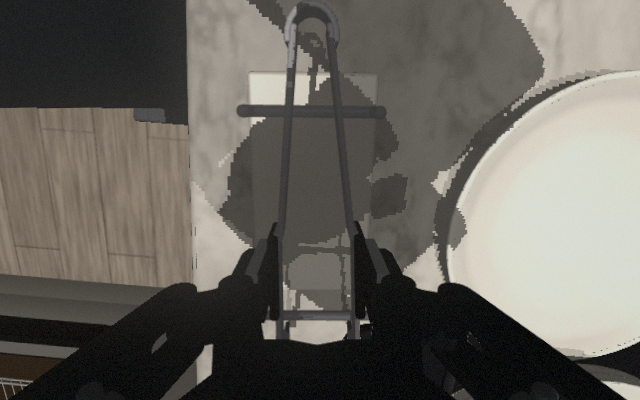

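View pics/s7.png

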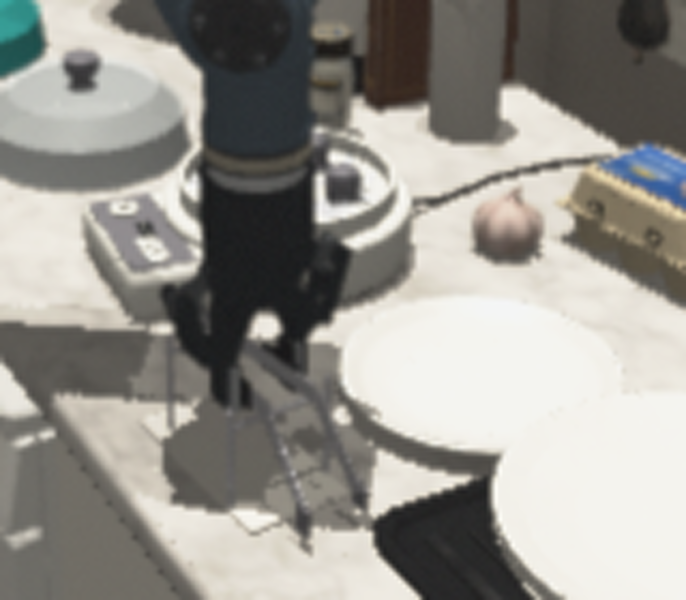

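Call:
{"method": "drive_tool", "body": {
  "deltas": [0, 0, -0.5, 0, 0, 0, -1.5, 0, 0, 0, -3, 0, 0, 0, -6, 0, 0, 0, -10, 0, 0, 0, -14, 0, 0, 0, -18, 0, 0, 0, -20, 0, 0, 0, -20, 0, 0, 0, -20, 0]
}}

```text
t: 14.55
tcp_pos: [0.4129, -0.1668, 0.2595]
tool_rot: [0.675, 0.737, 0.002, 0.003]
force: [-0.4, 0.4, -0.6]
finger_gap: 0.491
```

```bash
python3 -c "
from h import *
go(0.4125,-0.166,0.26,5)
s=snap('wrist','w8.png')
s=snap('scene');b=cv2.cvtColor(s['frame'],cv2.COLOR_RGB2BGR)
cv2.imwrite('pics/s8.png',cv2.resize(b[120:260,260:420],(686,600),interpolation=cv2.INTER_CUBIC))
s=snap('side');b=cv2.cvtColor(s['frame'],cv2.COLOR_RGB2BGR)
cv2.imwrite('pics/d8.png',cv2.resize(b[120:320,200:400],(600,600),interpolation=cv2.INTER_CUBIC))"
```

```text
t 14.55 tcp [ 0.4129 -0.1668  0.2595] psi 5.02 tilt 0.48 gap 4.19 F [-0.4  0.4 -0.6] q [-0.64  0.24  1.83  0.    1.06 -0.73]
DELTA cm [ 0.09 -0.03 -0.05] turn 0.0
```

View pics/w8.png

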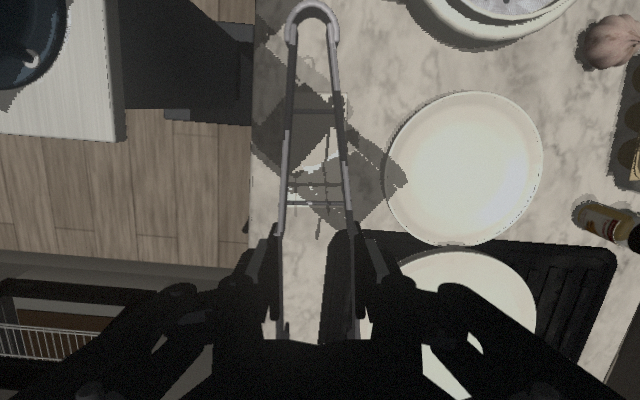

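View pics/s8.png

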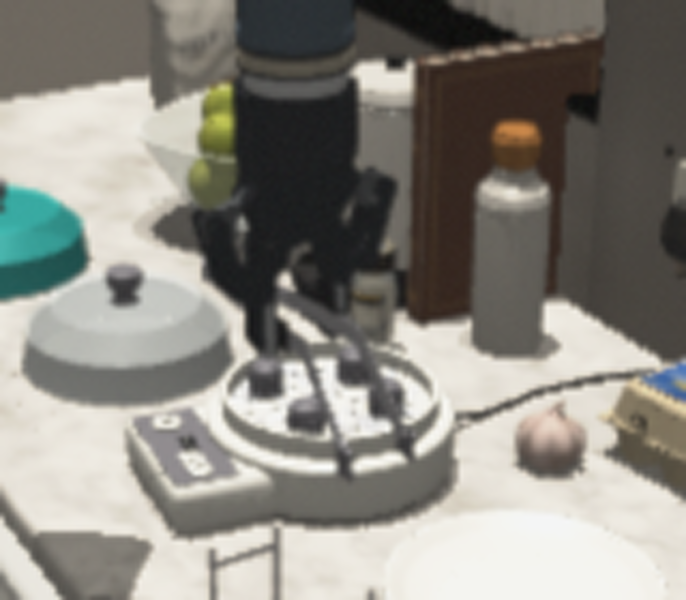

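View pics/d8.png

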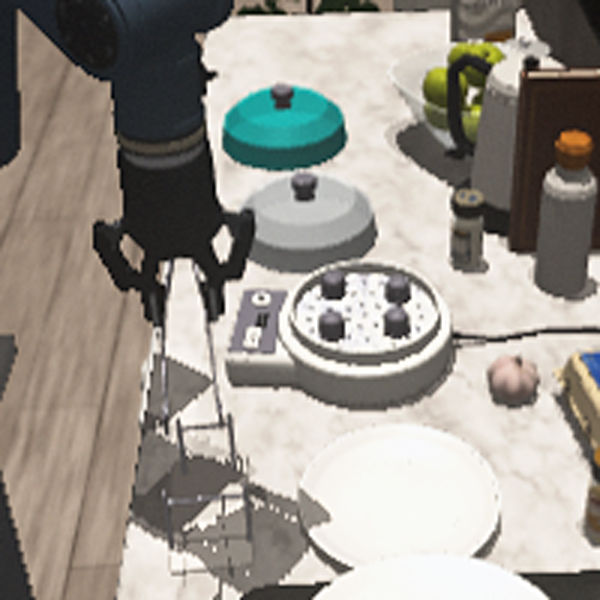

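```bash
python3 - <<'E'
from h import *
st=manip.sense();p=st['tcp_pos'];R=Ro.from_quat(st['tool_rot']).as_matrix()
a=-R[:,0];y=R[:,1];up=-R[:,2]
def tip(side,off): return p+up*.0193+a*(.083)-up*.055+y*side*off
for n in['side','scene']:
    s=snap(n);X=cloud(s)
    print(n,'pred L,R',proj(s,tip(1,.022)),proj(s,tip(-1,.022)))
    b=cv2.cvtColor(s['frame'],cv2.COLOR_RGB2BGR)
    c=proj(s,tip(0,0))[0].astype(int)
    for sd in(1,-1):
        q=proj(s,tip(sd,.022))[0]; cv2.circle(b,tuple(int(round(i)) for i in q),0,(0,0,255),-1)
    cv2.imwrite(f'pics/t_{n}.png',cv2.resize(b[c[1]-35:c[1]+35,c[0]-35:c[0]+35],(560,560),interpolation=cv2.INTER_NEAREST))
    sub=X[c[1]-40:c[1]+40,c[0]-40:c[0]+40]
    m=(sub[...,2]>.15)&(sub[...,2]<.25)&(sub[...,1]<p[1]-.05);P=sub[m]
    print('tip pts',len(P)); 
    o=np.argsort(P[:,2])[:40]; print(np.round(P[o][::3],3))
    print('pred',tip(1,.022),tip(-1,.022))
E
```

```text
side pred L,R [[272.03535326 257.14852757]] [[254.34815174 259.01534719]]
tip pts 54
[[ 0.446 -0.25   0.208]
 [ 0.4   -0.259  0.216]
 [ 0.445 -0.256  0.221]
 [ 0.398 -0.257  0.224]
 [ 0.401 -0.256  0.227]
 [ 0.444 -0.239  0.229]
 [ 0.401 -0.256  0.23 ]
 [ 0.445 -0.253  0.232]
 [ 0.401 -0.255  0.232]
 [ 0.398 -0.252  0.233]
 [ 0.443 -0.242  0.235]
 [ 0.401 -0.248  0.236]
 [ 0.401 -0.245  0.24 ]
 [ 0.443 -0.242  0.242]]
pred [ 0.44188103 -0.24729412  0.22243384] [ 0.39804998 -0.25113849  0.22218871]
scene pred L,R [[353.39461326 222.28160538]] [[339.41909006 226.85054527]]
tip pts 125
[[ 0.443 -0.244  0.21 ]
 [ 0.444 -0.257  0.212]
 [ 0.442 -0.251  0.213]
 [ 0.441 -0.248  0.215]
 [ 0.442 -0.25   0.216]
 [ 0.396 -0.257  0.216]
 [ 0.398 -0.26   0.217]
 [ 0.444 -0.257  0.219]
 [ 0.442 -0.251  0.219]
 [ 0.397 -0.261  0.221]
 [ 0.397 -0.257  0.222]
 [ 0.441 -0.247  0.223]
 [ 0.399 -0.263  0.224]
 [ 0.399 -0.258  0.225]]
pred [ 0.44188103 -0.24729412  0.22243384] [ 0.39804998 -0.25113849  0.22218871]
```

View pics/t_side.png

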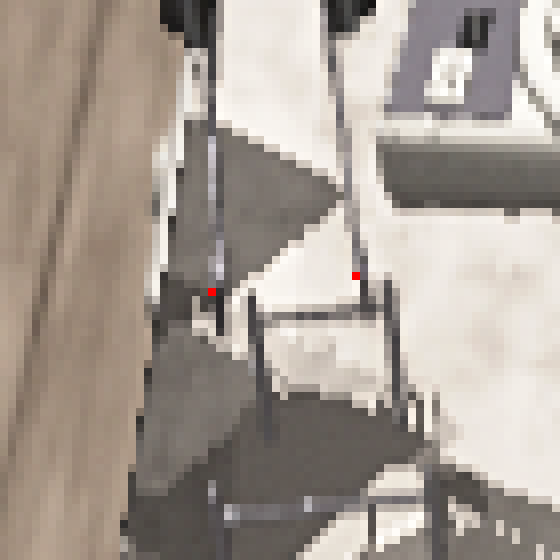

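View pics/t_scene.png

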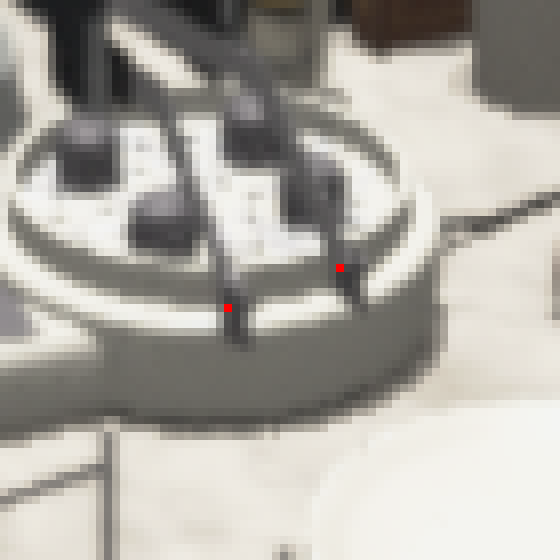

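```bash
cat >> h.py <<'E'
def hoods(n='side',zlo=.070,zhi=.092,c=(.579,.095),r=.085):
    from scipy import ndimage
    s=snap(n);X=cloud(s);f=s['frame'].astype(int)
    d=np.hypot(X[...,0]-c[0],X[...,1]-c[1])
    m=(X[...,2]>zlo)&(X[...,2]<zhi)&(d<r)&(f.max(-1)<135)
    l,k=ndimage.label(m)
    for i in range(1,k+1):
        P=X[l==i]
        if len(P)<25: continue
        v,u=np.nonzero(l==i)
        print(n,i,len(P),'px',u.mean().round(1),v.mean().round(1),'mean',P.mean(0).round(4),'min',P.min(0).round(4),'max',P.max(0).round(4))
    return s
E
python3 - <<'E'
from h import *
for n in('side','scene','wrist'): hoods(n)
E
```

```text
side 2 38 px 310.5 213.2 mean [0.5455 0.1327 0.0794] min [0.5328 0.123  0.0704] max [0.5584 0.1456 0.0876]
side 7 28 px 332.3 215.8 mean [0.6222 0.1154 0.0773] min [0.6104 0.1064 0.0711] max [0.6364 0.1296 0.0833]
side 11 32 px 331.6 226.7 mean [0.6151 0.0529 0.0773] min [0.6029 0.045  0.0703] max [0.627  0.0595 0.0861]
side 12 35 px 310.1 227.5 mean [0.5419 0.0529 0.0773] min [0.5279 0.0452 0.0707] max [0.5554 0.0633 0.0848]
scene 7 31 px 321.5 206.8 mean [0.541  0.1312 0.0765] min [0.5308 0.1214 0.0703] max [0.5537 0.1491 0.0843]
scene 13 32 px 331.0 216.7 mean [0.5355 0.0501 0.0763] min [0.5255 0.041  0.0702] max [0.5504 0.0631 0.0826]
```

```bash
python3 -c "
from h import *
go(0.53,-0.02,0.28,45)"
```

```text
t 14.95 tcp [ 0.4134 -0.1672  0.2588] psi 5.01 tilt 0.42 gap 4.22 F [ 0.7 -0.3 -1.2] q [-0.64  0.24  1.83  0.    1.06 -0.73]
DELTA cm [13.64 12.92 -2.04] turn -40.0
```

Call:
{"method": "drive_tool", "body": {
  "deltas": [2, 2, -2, -5, 5, 5, -2, -11, 8, 8, -2, -18, 11, 11, -2, -26, 13.6, 12.9, -2, -33, 13.6, 12.9, -2, -38, 13.6, 12.9, -2, -40, 13.6, 12.9, -2, -40, 13.6, 12.9, -2, -40]
}}

```text
t: 15.85
tcp_pos: [0.5297, -0.0204, 0.2793]
tool_rot: [0.383, 0.924, 0.001, 0.003]
force: [-0.3, -0.2, -2.2]
finger_gap: 0.495
```

```bash
python3 -c "
from h import *
go(0.53,-0.02,0.28,45)
s=snap('wrist','w9.png')
hoods('wrist');hoods('side')"
```

```text
t 15.85 tcp [ 0.5297 -0.0204  0.2793] psi 44.97 tilt 0.38 gap 4.23 F [-0.3 -0.2 -2.2] q [-0.25  0.34  1.62  0.    1.18 -1.04]
DELTA cm [ 0.01  0.05 -0.07] turn -0.0
wrist 2 43 px 439.4 54.1 mean [0.5321 0.1625 0.0723] min [0.5198 0.1528 0.0701] max [0.544  0.17   0.0741]
wrist 8 82 px 471.4 70.8 mean [0.5694 0.1768 0.072 ] min [0.5451 0.1701 0.0701] max [0.5933 0.1793 0.074 ]
wrist 15 678 px 431.5 78.7 mean [0.5433 0.1377 0.0821] min [0.5293 0.1247 0.0703] max [0.5601 0.1546 0.0878]
wrist 29 33 px 489.3 96.4 mean [0.6042 0.175  0.0718] min [0.5945 0.1714 0.0702] max [0.6138 0.1777 0.0747]
wrist 40 586 px 375.0 128.3 mean [0.5392 0.0618 0.0822] min [0.5257 0.0475 0.0703] max [0.5555 0.0776 0.0869]
wrist 43 29 px 493.4 125.1 mean [0.6325 0.1599 0.0719] min [0.6264 0.1544 0.0702] max [0.6394 0.1651 0.0737]
wrist 46 597 px 464.6 139.5 mean [0.6181 0.124  0.0815] min [0.6061 0.1106 0.0702] max [0.6353 0.1408 0.0875]
wrist 56 41 px 351.0 164.2 mean [0.5514 0.0161 0.0727] min [0.538  0.0115 0.0709] max [0.5666 0.0225 0.0742]
wrist 60 546 px 418.8 173.9 mean [0.612  0.0632 0.0818] min [0.5997 0.0488 0.0703] max [0.6281 0.0785 0.0872]
side 2 40 px 310.9 213.2 mean [0.5468 0.133  0.079 ] min [0.5329 0.126  0.0705] max [0.5584 0.1487 0.0873]
side 3 36 px 332.4 214.8 mean [0.6226 0.1181 0.0794] min [0.6105 0.1103 0.0707] max [0.6357 0.1343 0.089 ]
side 7 48 px 309.9 226.7 mean [0.5414 0.0537 0.0801] min [0.5279 0.0444 0.0703] max [0.5554 0.0657 0.0897]
side 8 29 px 331.4 226.5 mean [0.6143 0.0532 0.078 ] min [0.6028 0.0448 0.0708] max [0.6268 0.0598 0.0852]
```

View pics/w9.png

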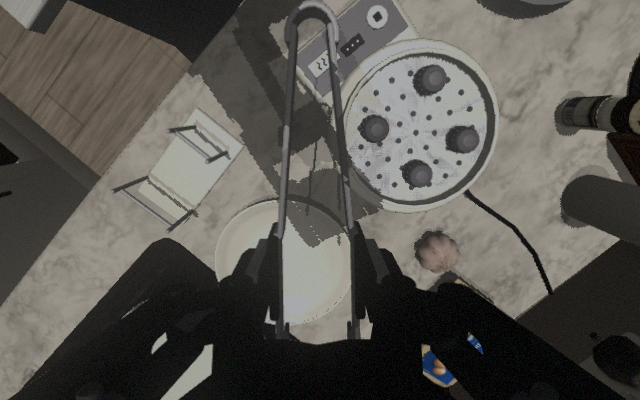

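```bash
python3 - <<'E'
from h import *
import pickle
s=pickle.load(open('w5.pkl','rb'));X=np.load('w5.npy')
print('centre px',pz(s,386,143.5,.023),'edges',pz(s,317,143,.023),pz(s,455,143,.023),pz(s,386,75,.023),pz(s,386,212,.023))
m=(X[...,2]>.0165)&(X[...,2]<.035)&(np.hypot(X[...,0]-.6,X[...,1]+.14)<.125)&(X[...,1]>-.22)
P=X[m];A=np.c_[2*P[:,:2],np.ones(len(P))];r=np.linalg.lstsq(A,(P[:,:2]**2).sum(1),rcond=None)[0];print('fit',r[:2],np.sqrt(r[2]+r[0]**2+r[1]**2),len(P))
s=snap('side');X=cloud(s)
m=(X[...,2]>.0165)&(X[...,2]<.035)&(np.hypot(X[...,0]-.6,X[...,1]+.14)<.125)&(X[...,1]>-.22)
P=X[m];A=np.c_[2*P[:,:2],np.ones(len(P))];r=np.linalg.lstsq(A,(P[:,:2]**2).sum(1),rcond=None)[0];print('fit',r[:2],np.sqrt(r[2]+r[0]**2+r[1]**2),len(P))
def over(s,c):
    b=cv2.cvtColor(s['frame'],cv2.COLOR_RGB2BGR)
    th=np.linspace(0,2*np.pi,120)
    q=proj(s,np.c_[c[0]+.102*np.cos(th),c[1]+.102*np.sin(th),0*th+.023])
    cv2.polylines(b,[q.astype(np.int32)],True,(0,0,255),1); return b
c=(.605,-.139)
import sys
b=over(s,c);cv2.imwrite('pics/pl.png',cv2.resize(b[230:330,270:400],None,fx=5,fy=5))
E
```

```text
centre px [ 0.60220945 -0.14991369  0.023     ] edges [ 0.50188314 -0.14887064  0.023     ] [ 0.70343792 -0.14929462  0.023     ] [ 0.59704307 -0.05648709  0.023     ] [ 0.60831063 -0.25493052  0.023     ]
fit [ 0.60160595 -0.15762167] 0.09560336537955993 2927
fit [ 0.60240768 -0.1595399 ] 0.09619953529107374 491
```

View pics/pl.png

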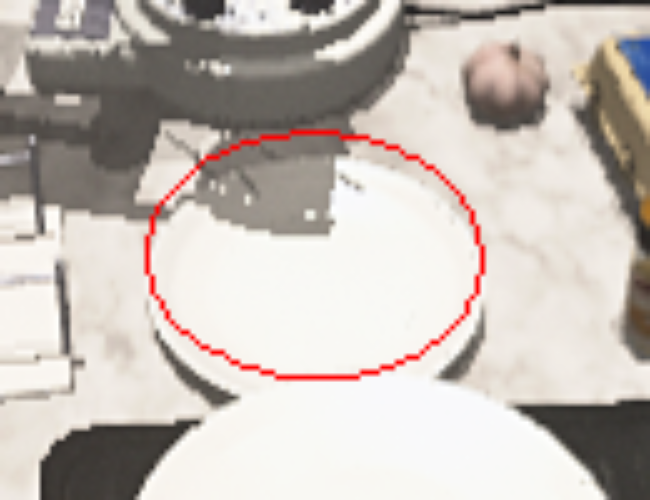

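```bash
python3 -c "
from h import *
go(0.482,0.202,0.165,45)"
```

```text
t 16.05 tcp [ 0.5298 -0.0207  0.2796] psi 44.96 tilt 0.42 gap 4.25 F [ 0.2  1.  -0.8] q [-0.25  0.34  1.62  0.    1.18 -1.04]
DELTA cm [19.2  12.3  11.42] turn -0.0
```

Call:
{"method": "drive_tool", "body": {
  "deltas": [2, 1, 1, 0, 5, 3, 3, 0, 9, 6, 5, 0, 13, 8, 7, 0, 17, 11, 9, 0, 19.2, 12.3, 11, 0, 19.2, 12.3, 11.4, 0, 19.2, 12.3, 11.4, 0, 19.2, 12.3, 11.4, 0]
}}

```text
t: 16.95
tcp_pos: [0.483, 0.2012, 0.1657]
tool_rot: [0.383, 0.924, 0.001, 0.004]
force: [-0.0, 1.2, -0.2]
finger_gap: 0.49
```

```bash
cat >> h.py <<'E'
AL,DZ=.089,-.0395
def tipview(tag,half=.021):
    st=manip.sense();p=st['tcp_pos'];R=Ro.from_quat(st['tool_rot']).as_matrix()
    a=-R[:,0];y=R[:,1];up=-R[:,2]
    c=p+a*AL+up*DZ;print('tip mid pred',c.round(4))
    for n in['side','scene']:
        s=snap(n);b=cv2.cvtColor(s['frame'],cv2.COLOR_RGB2BGR)
        for sd in(1,-1):
            q=proj(s,c+y*sd*half)[0];b[int(round(q[1])),int(round(q[0]))]=(0,0,255)
        q=proj(s,c)[0].astype(int)
        cv2.imwrite(f'pics/{tag}_{n}.png',cv2.resize(b[q[1]-35:q[1]+35,q[0]-40:q[0]+40],None,fx=7,fy=7,interpolation=cv2.INTER_NEAREST))
        X=cloud(s);D=X-c;ok=(abs(D@a)<.014)&(abs(D@y)<.035)&(abs(D@up)<.018)
        for sd in(1,-1):
            P=D[ok&((D@y)*sd>0.01)]
            if len(P): print(n,sd,len(P),'along',np.percentile(P@a,[5,50,95]).round(4),'side',np.percentile(P@y,[5,50,95]).round(4),'up',np.percentile(P@up,[5,50,95]).round(4))
E
python3 -c "
from h import *
go(0.482,0.202,0.115,45)
tipview('a1')
hoods('side');hoods('scene')"
```

```text
t 16.95 tcp [0.483  0.2012 0.1657] psi 44.91 tilt 0.5 gap 4.19 F [-0.   1.2 -0.2] q [ 0.18  0.48  1.76 -0.    0.89 -0.6 ]
DELTA cm [ 0.16 -0.04  5.07] turn -0.1
tip mid pred [0.5461 0.1382 0.1268]
side 1 19 along [-0.0116 -0.006   0.0008] side [0.0207 0.0233 0.0258] up [-0.0034  0.007   0.0154]
side -1 20 along [-0.0118 -0.0024  0.0029] side [-0.0248 -0.0214 -0.018 ] up [-0.0049  0.005   0.0143]
scene 1 26 along [-0.012  -0.0055  0.0026] side [0.017  0.0208 0.0243] up [-0.007   0.0044  0.0153]
scene -1 33 along [-0.0127 -0.0045  0.0051] side [-0.0278 -0.0237 -0.0188] up [-0.0053  0.0046  0.017 ]
side 3 61 px 309.7 212.4 mean [0.5428 0.1388 0.0787] min [0.5188 0.1246 0.0702] max [0.5584 0.1713 0.0869]
side 4 38 px 332.1 214.8 mean [0.6216 0.1185 0.0792] min [0.6074 0.1085 0.0707] max [0.6362 0.1312 0.0882]
side 11 29 px 331.5 226.5 mean [0.6146 0.0528 0.0781] min [0.603  0.0462 0.0702] max [0.627  0.0583 0.0862]
side 12 35 px 310.0 227.5 mean [0.5416 0.0527 0.0773] min [0.5279 0.0455 0.0704] max [0.5554 0.0619 0.0874]
scene 3 29 px 342.4 203.9 mean [0.6161 0.1141 0.0779] min [0.604  0.1048 0.071 ] max [0.6301 0.1352 0.083 ]
scene 6 46 px 321.3 206.2 mean [0.5417 0.1337 0.0778] min [0.5304 0.1192 0.07  ] max [0.5558 0.1726 0.0863]
scene 9 31 px 349.5 211.8 mean [0.6091 0.0522 0.0762] min [0.5995 0.0419 0.0704] max [0.6224 0.0679 0.082 ]
scene 10 27 px 330.9 216.7 mean [0.5353 0.0507 0.0761] min [0.524  0.0417 0.0702] max [0.5482 0.0646 0.0842]
```

View pics/a1_side.png

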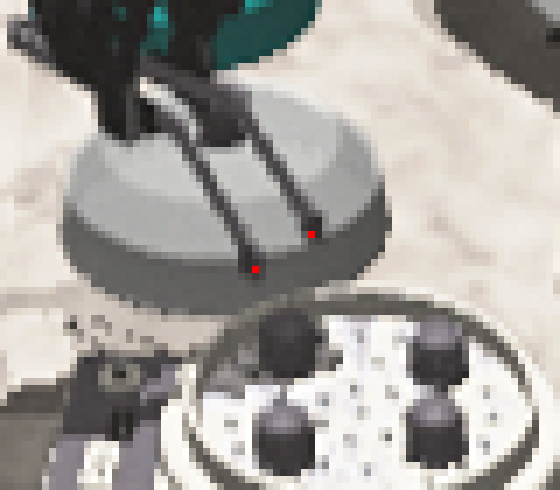

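View pics/a1_scene.png

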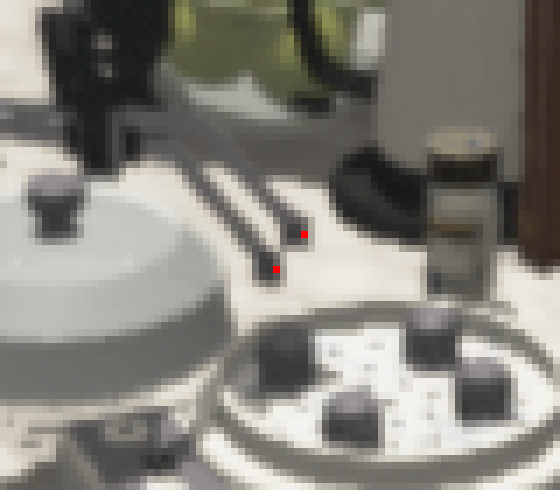

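Call:
{"method": "drive_tool", "body": {
  "deltas": [0, 0, 1, 0, 0, 0, 2.5, 0, 0, 0, 4, 0, 0, 0, 5, 0, 0, 0, 5.4, 0, 0, 0, 5.5, 0, 0, 0, 5.5, 0]
}}

```text
t: 17.85
tcp_pos: [0.4837, 0.201, 0.1112]
tool_rot: [0.384, 0.923, 0.002, 0.004]
force: [0.0, 0.0, -1.3]
finger_gap: 0.491
```

```bash
sed -i 's/^AL,DZ=.*/AL,DZ=.086,-.037/' h.py; python3 -c "
from h import *
go(0.482,0.202,0.111,45)
tipview('a2')"
```

```text
t 17.85 tcp [0.4837 0.201  0.1112] psi 44.84 tilt 0.55 gap 4.19 F [ 0.   0.  -1.3] q [ 0.18  0.57  1.8  -0.    0.76 -0.6 ]
DELTA cm [ 0.19 -0.05  0.01] turn -0.2
tip mid pred [0.5447 0.14   0.0747]
side 1 30 along [-0.0113  0.0009  0.0114] side [0.0109 0.0239 0.0312] up [-0.0176  0.0041  0.015 ]
side -1 53 along [-0.0109  0.0009  0.0101] side [-0.0317 -0.0203 -0.0104] up [-0.0174 -0.0038  0.0153]
scene 1 22 along [-0.0116 -0.0039  0.0059] side [0.017  0.021  0.0259] up [-0.0033  0.006   0.0164]
scene -1 53 along [-0.0088  0.0025  0.0108] side [-0.0303 -0.0213 -0.0115] up [-0.0176 -0.0005  0.0124]
```

View pics/a2_side.png

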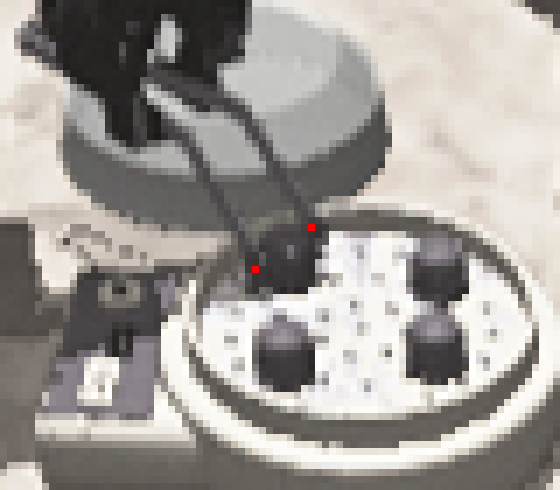

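View pics/a2_scene.png

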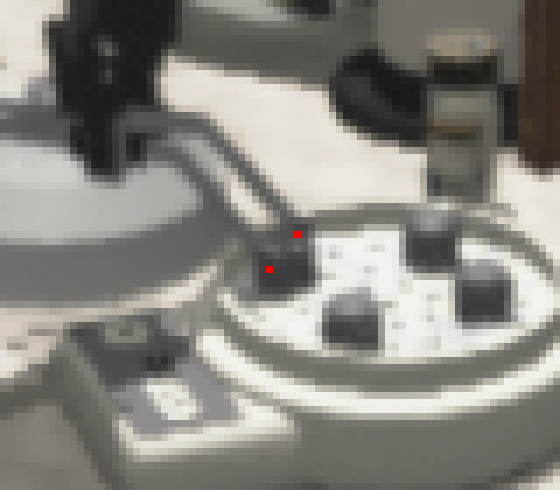

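Call:
{"method": "drive_tool", "body": {
  "deltas": [-0.3, 0, 0, 0, -0.3, 0, 0, 0, -0.3, 0, 0, 0]
}}

```text
t: 18.25
tcp_pos: [0.4863, 0.199, 0.1119]
tool_rot: [0.384, 0.923, 0.002, 0.005]
force: [-0.1, -0.2, -0.4]
finger_gap: 0.492
```

Call:
{"method": "drive_tool", "body": {
  "deltas": [0, 0, 0, 0, 0, 0, 0, 0, 0, 0, 0, 0, 0, 0, 0, 0, 0, 0, 0, 0],
  "hand": 3.2,
  "squeeze": 25
}}

```text
t: 18.75
tcp_pos: [0.4863, 0.199, 0.1119]
tool_rot: [0.384, 0.923, 0.002, 0.005]
force: [0.0, 0.7, 0.6]
finger_gap: 0.409
```

```bash
python3 -c "
from h import *
go(0.482,0.202,0.111,45)
tipview('a3')"
```

```text
t 18.75 tcp [0.4863 0.199  0.1119] psi 44.84 tilt 0.63 gap 3.49 F [0.  0.7 0.6] q [ 0.18  0.57  1.8  -0.    0.76 -0.6 ]
DELTA cm [ 0.51 -0.09  0.09] turn -0.2
tip mid pred [0.5473 0.138  0.0756]
side 1 22 along [-0.0109  0.0009  0.0084] side [0.012  0.0163 0.0277] up [-0.0176  0.0046  0.0142]
side -1 30 along [-0.0105 -0.001   0.0088] side [-0.0252 -0.0153 -0.0111] up [-0.0173  0.0004  0.0149]
scene 1 14 along [-0.0127 -0.0029  0.0088] side [0.0112 0.0137 0.0162] up [-0.0031  0.0091  0.0142]
scene -1 50 along [-0.0102  0.0005  0.0111] side [-0.0246 -0.0177 -0.0114] up [-0.0176 -0.0031  0.0148]
```

View pics/a3_side.png

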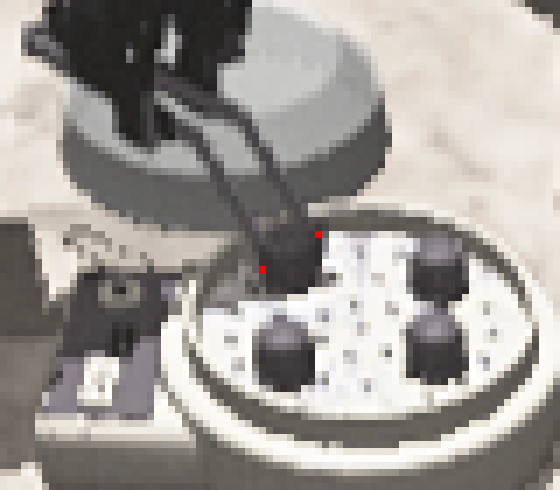

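Call:
{"method": "drive_tool", "body": {
  "deltas": [0, 0, -0.5, 0, 0, 0, -1.5, 0, 0, 0, -3, 0, 0, 0, -5, 0, 0, 0, -7, 0, 0, 0, -8.5, 0, 0, 0, -9, 0, 0, 0, -9, 0],
  "squeeze": 35
}}

```text
t: 19.65
tcp_pos: [0.4858, 0.1991, 0.203]
tool_rot: [0.384, 0.923, 0.003, 0.006]
force: [0.6, 0.9, -0.7]
finger_gap: 0.403
```

```bash
python3 -c "
from h import *
go(0.646-.063,-0.155+.063,0.20,45)
tipview('a4',.016)"
```

```text
t 19.65 tcp [0.4858 0.1991 0.203 ] psi 44.84 tilt 0.77 gap 3.44 F [ 0.6  0.9 -0.7] q [ 0.18  0.43  1.72 -0.    0.98 -0.6 ]
DELTA cm [-27.49 -13.63   0.41] turn -0.2
tip mid pred [0.5469 0.1381 0.1667]
side 1 19 along [-0.0126 -0.0028  0.0069] side [0.0135 0.0174 0.0192] up [-0.0028  0.0067  0.0149]
side -1 31 along [-0.011  -0.0006  0.0069] side [-0.0172 -0.0144 -0.0104] up [-0.0165  0.0003  0.0152]
scene 1 13 along [-0.0126 -0.0045  0.0073] side [0.0111 0.0135 0.0177] up [0.0029 0.0067 0.0177]
scene -1 48 along [-0.0094 -0.0015  0.0084] side [-0.0224 -0.0172 -0.0117] up [-0.0159 -0.0015  0.011 ]
```

View pics/a4_side.png

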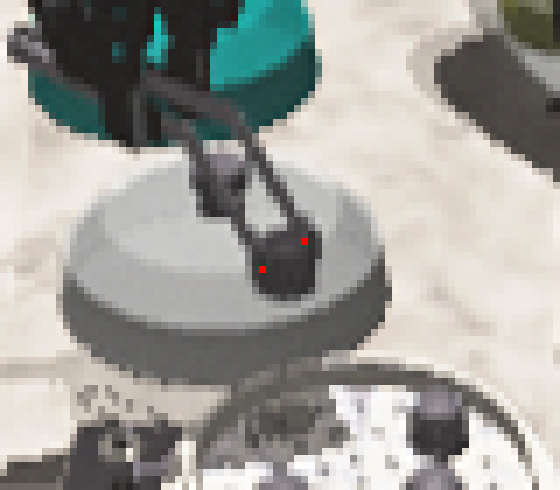

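View pics/a4_scene.png

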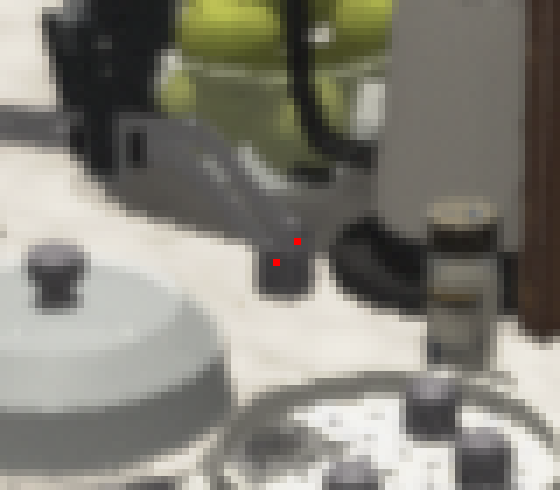

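Call:
{"method": "drive_tool", "body": {
  "deltas": [-2, -1, 0, 0, -5, -2.5, 0, 0, -9, -4.5, 0, 0, -13, -6.5, 0, 0, -17, -8.5, 0, 0, -21, -10.5, 0, 0, -25, -12.5, 0, 0, -27.7, -13.6, 0, 0, -28, -13.6, 0, 0, -28, -13.6, 0, 0, -28, -13.6, 0, 0]
}}

```text
t: 20.85
tcp_pos: [0.5846, -0.0943, 0.2015]
tool_rot: [0.384, 0.923, 0.002, 0.003]
force: [0.7, 0.7, -1.7]
finger_gap: 0.402
```

```bash
python3 -c "
from h import *
go(0.587,-0.095,0.066,45)
tipview('b1',.016)"
```

```text
t 20.85 tcp [ 0.5846 -0.0943  0.2015] psi 44.87 tilt 0.42 gap 3.43 F [ 0.7  0.7 -1.7] q [-0.35  0.52  1.55  0.    1.07 -1.14]
DELTA cm [-0.17  0.04 13.55] turn -0.1
tip mid pred [ 0.6455 -0.1552  0.1649]
side 1 28 along [-0.012  -0.0017  0.0079] side [0.0113 0.016  0.0194] up [-0.0072  0.0077  0.0158]
side -1 46 along [-0.0093 -0.0018  0.0059] side [-0.0174 -0.0151 -0.0112] up [-0.0159  0.0009  0.0159]
scene 1 19 along [-0.0131 -0.0072  0.0048] side [0.0108 0.0143 0.0184] up [0.0039 0.0098 0.0164]
scene -1 63 along [-0.0112 -0.0017  0.0076] side [-0.0214 -0.0159 -0.0108] up [-0.016   0.0003  0.0136]
```

View pics/b1_side.png

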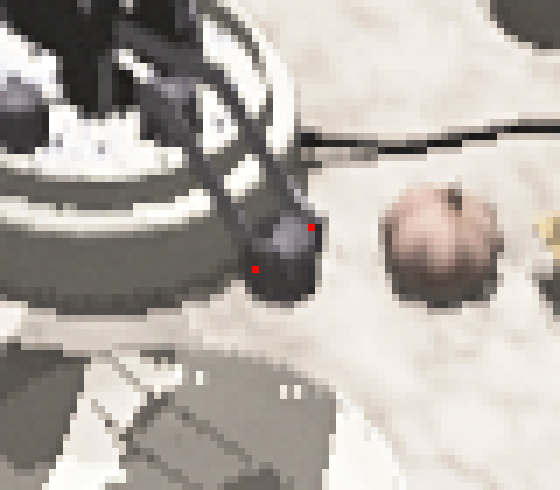

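Call:
{"method": "drive_tool", "body": {
  "deltas": [-0.2, 0, 2, 0, -0.2, 0, 5, 0, -0.2, 0, 8, 0, -0.2, 0, 10.5, 0, -0.2, 0, 12, 0, -0.2, 0, 12.8, 0, -0.2, 0, 13.2, 0, -0.2, 0, 13.4, 0, -0.2, 0, 13.5, 0]
}}

```text
t: 21.85
tcp_pos: [0.5879, -0.0952, 0.0678]
tool_rot: [0.383, 0.924, 0.002, 0.004]
force: [0.1, 0.2, -0.8]
finger_gap: 0.403
```

Call:
{"method": "drive_tool", "body": {
  "deltas": [0, 0, 0.1, 0, 0, 0, 0.15, 0, 0, 0, 0.2, 0]
}}

```text
t: 22.15
tcp_pos: [0.5883, -0.0953, 0.0663]
tool_rot: [0.383, 0.924, 0.002, 0.005]
force: [-0.6, -0.7, -1.8]
finger_gap: 0.399
```

Call:
{"method": "drive_tool", "body": {
  "deltas": [0, 0, 0.1, 0, 0, 0, 0.2, 0, 0, 0, 0.3, 0, 0, 0, 0.3, 0]
}}

```text
t: 22.55
tcp_pos: [0.5885, -0.0954, 0.0634]
tool_rot: [0.383, 0.924, 0.002, 0.005]
force: [-0.5, -0.0, 0.2]
finger_gap: 0.406
```

```bash
python3 -c "
from h import *
go(0.587,-0.095,0.064,45)
tipview('b2',.016)"
```

```text
t 22.55 tcp [ 0.5885 -0.0954  0.0634] psi 44.95 tilt 0.64 gap 3.47 F [-0.5 -0.   0.2] q [-0.35  0.72  1.64  0.01  0.77 -1.14]
DELTA cm [ 0.13 -0.08 -0.06] turn -0.0
tip mid pred [ 0.6497 -0.1563  0.0271]
side 1 39 along [-0.0136  0.0017  0.0121] side [0.0114 0.0173 0.0334] up [-0.0175  0.0044  0.016 ]
side -1 39 along [-0.012  -0.0004  0.0083] side [-0.0187 -0.0152 -0.0104] up [-0.0134  0.0024  0.0144]
scene 1 28 along [-0.0125 -0.003   0.0119] side [0.0122 0.0154 0.0341] up [-0.0166  0.0072  0.0165]
scene -1 62 along [-0.0124 -0.0021  0.0088] side [-0.0223 -0.0168 -0.0108] up [-0.0176 -0.0006  0.0124]
```

View pics/b2_side.png

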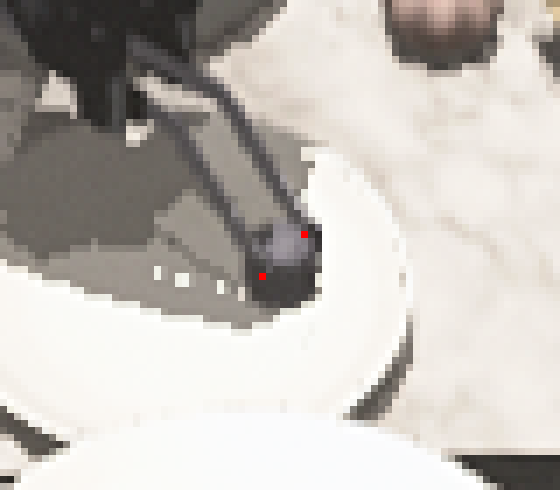

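Call:
{"method": "drive_tool", "body": {
  "deltas": [0, 0, 0.05, 0, 0, 0, 0.05, 0]
}}

```text
t: 22.85
tcp_pos: [0.5884, -0.0953, 0.0632]
tool_rot: [0.383, 0.924, 0.002, 0.005]
force: [-0.9, -0.1, 1.4]
finger_gap: 0.402
```

Call:
{"method": "drive_tool", "body": {
  "deltas": [0, 0, 0, 0, 0, 0, 0, 0, 0, 0, 0, 0, 0, 0, 0, 0],
  "hand": 4.2
}}

```text
t: 23.25
tcp_pos: [0.5883, -0.0953, 0.0629]
tool_rot: [0.383, 0.924, 0.002, 0.005]
force: [-0.2, 0.5, -1.0]
finger_gap: 0.491
```

Call:
{"method": "drive_tool", "body": {
  "deltas": [0, 0, -1, 0, 0, 0, -3, 0, 0, 0, -6, 0, 0, 0, -10, 0, 0, 0, -13, 0, 0, 0, -13, 0]
}}

```text
t: 23.85
tcp_pos: [0.5901, -0.0964, 0.1987]
tool_rot: [0.383, 0.924, 0.002, 0.011]
force: [-0.5, -0.4, -0.4]
finger_gap: 0.499
```

```bash
python3 -c "
from h import *
go(0.6205-.060,.1255+.060,0.165,45)
tipview('b3',.021)
hoods('side')
hoods('side',.012,.06,(.602,-.156),.08)"
```

```text
t 23.85 tcp [ 0.5901 -0.0964  0.1987] psi 44.97 tilt 1.26 gap 4.26 F [-0.5 -0.4 -0.4] q [-0.35  0.52  1.55  0.    1.05 -1.14]
DELTA cm [22.1  17.78  3.19] turn -0.0
tip mid pred [ 0.6517 -0.1574  0.1632]
side 1 37 along [-0.0109 -0.0034  0.0056] side [0.0206 0.023  0.0252] up [-0.0071  0.006   0.0176]
side -1 40 along [-0.0123 -0.0032  0.0058] side [-0.0237 -0.0214 -0.0186] up [-0.0062  0.0064  0.0155]
scene 1 45 along [-0.0131 -0.0045  0.0045] side [0.016  0.02   0.0234] up [-0.0121 -0.      0.0146]
scene -1 46 along [-0.0133 -0.0038  0.0055] side [-0.0292 -0.0253 -0.0201] up [-0.011   0.0007  0.0134]
side 4 33 px 309.3 222.6 mean [0.5398 0.0797 0.078 ] min [0.525  0.0733 0.0712] max [0.5529 0.0938 0.0858]
side 11 99 px 347.6 282.8 mean [ 0.6479 -0.1608  0.0283] min [ 0.6345 -0.1711  0.0122] max [ 0.6616 -0.1432  0.0397]
```

View pics/b3_side.png

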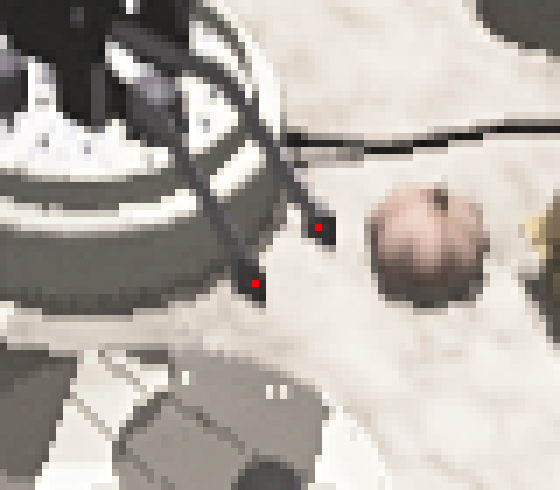

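Call:
{"method": "drive_tool", "body": {
  "deltas": [2, 0, -2, 0, 5, 1, -4, 0, 8, 1.2, -6, 0, 9.5, 1.2, -8, 0, 9.5, 1.2, -8, 0, 9.5, 1.2, -8, 0, 9.5, 1.2, -8, 0]
}}

```text
t: 24.75
tcp_pos: [0.5265, -0.0198, 0.2699]
tool_rot: [0.383, 0.924, 0.002, 0.003]
force: [-0.1, 0.1, -1.3]
finger_gap: 0.49
```

```bash
python3 -c "
from h import *
go(0.6205-.060,.1255+.060,0.165,45)
snap('wrist','w10.png')
hoods('wrist');hoods('side')
hoods('side',.012,.06,(.602,-.156),.08)"
```

```text
t 24.75 tcp [ 0.5265 -0.0198  0.2699] psi 44.91 tilt 0.35 gap 4.18 F [-0.1  0.1 -1.3] q [-0.25  0.35  1.63  0.    1.16 -1.04]
DELTA cm [12.18 16.85 10.54] turn -0.1
wrist 1 50 px 445.1 55.9 mean [0.533  0.1631 0.0721] min [0.5197 0.153  0.0701] max [0.5479 0.1726 0.0745]
wrist 10 88 px 477.9 73.8 mean [0.5709 0.1769 0.0721] min [0.5494 0.1727 0.0701] max [0.595  0.1792 0.0743]
wrist 34 26 px 495.3 99.2 mean [0.6047 0.1751 0.0718] min [0.5966 0.1715 0.0701] max [0.6124 0.1775 0.0738]
wrist 37 639 px 396.1 111.3 mean [0.5369 0.089  0.0821] min [0.5229 0.0754 0.0701] max [0.5532 0.1054 0.0879]
wrist 49 615 px 469.7 143.1 mean [0.618  0.1239 0.0817] min [0.6062 0.1109 0.07  ] max [0.6333 0.1395 0.0881]
wrist 54 27 px 496.6 145.3 mean [0.6456 0.1467 0.0721] min [0.6403 0.1412 0.0702] max [0.6502 0.1525 0.0742]
wrist 56 62 px 352.1 164.2 mean [0.5469 0.0183 0.0731] min [0.5291 0.0115 0.0716] max [0.5672 0.029  0.0746]
wrist 63 576 px 422.8 178.4 mean [0.612  0.0631 0.0818] min [0.6001 0.0487 0.07  ] max [0.6301 0.0786 0.0874]
wrist 68 44 px 371.5 192.3 mean [0.5865 0.0118 0.0728] min [0.5689 0.01   0.0702] max [0.6044 0.015  0.0749]
side 4 30 px 332.3 215.4 mean [0.6223 0.1169 0.0777] min [0.6074 0.1086 0.0717] max [0.6361 0.1305 0.0848]
side 6 35 px 309.3 222.1 mean [0.5399 0.0816 0.0787] min [0.525  0.0746 0.0707] max [0.5529 0.0954 0.0884]
side 9 31 px 331.7 226.6 mean [0.6155 0.0524 0.0778] min [0.603  0.0453 0.0703] max [0.6271 0.0603 0.0857]
side 3 62 px 348.0 284.4 mean [ 0.6486 -0.164   0.0248] min [ 0.6348 -0.1702  0.0121] max [ 0.6619 -0.1547  0.0354]
```

View pics/w10.png

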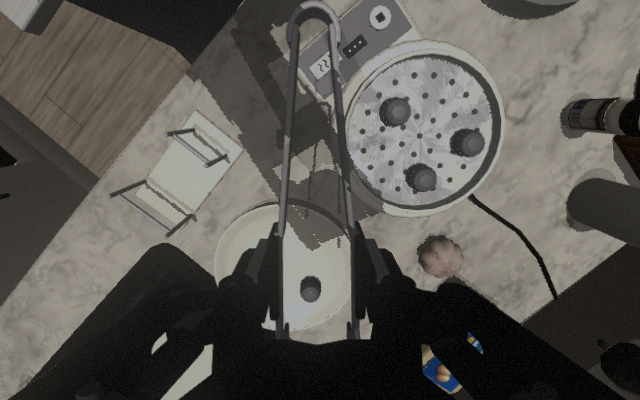

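Call:
{"method": "drive_tool", "body": {
  "deltas": [2, 3, 1, 0, 5, 7, 3, 0, 8, 11, 5, 0, 10, 14, 7, 0, 12.2, 16.9, 9, 0, 12.2, 16.9, 10, 0, 12.2, 16.9, 10.5, 0, 12.2, 16.9, 10.5, 0, 12.2, 16.9, 10.5, 0]
}}

```text
t: 25.85
tcp_pos: [0.5613, 0.1847, 0.1664]
tool_rot: [0.384, 0.923, 0.002, 0.003]
force: [-0.5, -0.1, -0.3]
finger_gap: 0.49
```

```bash
python3 -c "
from h import *
go(0.6205-.060,.1255+.060,0.112,45)
hoods('side')
tipview('c1')"
```

```text
t 25.85 tcp [0.5613 0.1847 0.1664] psi 44.79 tilt 0.42 gap 4.19 F [-0.5 -0.1 -0.3] q [ 0.13  0.56  1.59  0.    0.99 -0.65]
DELTA cm [ 0.14 -0.03  5.44] turn -0.2
side 11 49 px 332.1 214.3 mean [0.6217 0.1198 0.0805] min [0.6074 0.1097 0.07  ] max [0.6361 0.1321 0.0886]
side 17 40 px 308.9 222.0 mean [0.5386 0.0822 0.0786] min [0.5249 0.073  0.07  ] max [0.5529 0.0982 0.0877]
side 19 31 px 331.5 226.3 mean [0.6147 0.0545 0.0778] min [0.603  0.0467 0.071 ] max [0.6272 0.0722 0.0867]
tip mid pred [0.6224 0.1237 0.1301]
side 1 25 along [-0.0122 -0.0023  0.0059] side [0.0208 0.0232 0.0267] up [-0.0052  0.0046  0.0134]
side -1 18 along [-0.0068 -0.0018  0.0043] side [-0.0237 -0.0214 -0.0193] up [-0.0065  0.0049  0.013 ]
scene 1 30 along [-0.0119 -0.0019  0.0062] side [0.0163 0.0205 0.0248] up [-0.0087  0.0031  0.0151]
scene -1 33 along [-0.0092 -0.0025  0.0072] side [-0.0278 -0.0229 -0.0183] up [-0.0069  0.0029  0.0145]
```

View pics/c1_side.png

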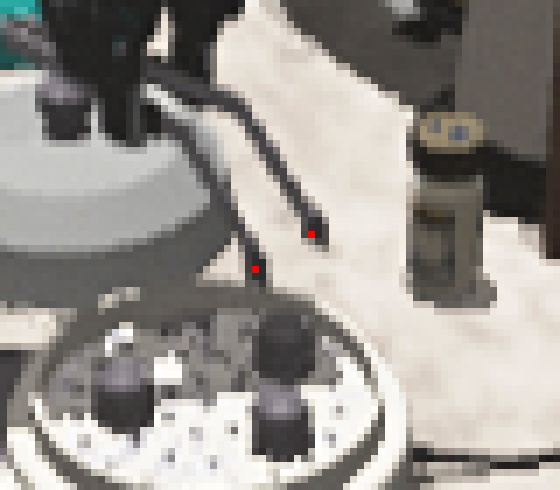

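Call:
{"method": "drive_tool", "body": {
  "deltas": [0, 0, 1, 0, 0, 0, 2.5, 0, 0, 0, 4, 0, 0, 0, 5, 0, 0, 0, 5.4, 0, 0, 0, 5.5, 0, 0, 0, 5.5, 0]
}}

```text
t: 26.7
tcp_pos: [0.5623, 0.1851, 0.1121]
tool_rot: [0.384, 0.923, 0.002, 0.004]
force: [0.2, -0.6, -0.5]
finger_gap: 0.495
```

Call:
{"method": "drive_tool", "body": {
  "deltas": [0, 0, 0, 0, 0, 0, 0, 0, 0, 0, 0, 0, 0, 0, 0, 0, 0, 0, 0, 0],
  "hand": 3.2,
  "squeeze": 30
}}

```text
t: 27.2
tcp_pos: [0.5627, 0.1852, 0.1125]
tool_rot: [0.384, 0.923, 0.003, 0.004]
force: [-0.0, 1.4, 0.8]
finger_gap: 0.405
```

Call:
{"method": "drive_tool", "body": {
  "deltas": [0, 0, -0.5, 0, 0, 0, -1.5, 0, 0, 0, -3, 0, 0, 0, -5, 0, 0, 0, -7, 0, 0, 0, -8.5, 0, 0, 0, -9, 0, 0, 0, -9, 0]
}}

```text
t: 28.0
tcp_pos: [0.5622, 0.1851, 0.2037]
tool_rot: [0.384, 0.923, 0.003, 0.005]
force: [0.7, -1.0, -1.4]
finger_gap: 0.405
```

```bash
python3 -c "
from h import *
go(0.6006-.060,-.2+.060,0.2,45)
tipview('c2',.016)"
```

```text
t 28.0 tcp [0.5622 0.1851 0.2037] psi 44.81 tilt 0.7 gap 3.46 F [ 0.7 -1.  -1.4] q [ 0.13  0.51  1.56  0.    1.06 -0.65]
DELTA cm [-21.55 -24.45   0.27] turn -0.2
tip mid pred [0.6232 0.1242 0.1673]
side 1 19 along [-0.0122 -0.0017  0.0056] side [0.014  0.0168 0.0196] up [-0.0039  0.0076  0.0152]
side -1 32 along [-0.0093 -0.001   0.0075] side [-0.0175 -0.015  -0.0122] up [-0.0164  0.0015  0.0119]
scene 1 15 along [-0.012  -0.0069  0.0066] side [0.0111 0.0151 0.0188] up [0.0014 0.0061 0.0143]
scene -1 47 along [-0.0118 -0.0026  0.0075] side [-0.0214 -0.0168 -0.0106] up [-0.0159 -0.0018  0.0141]
```

View pics/c2_side.png

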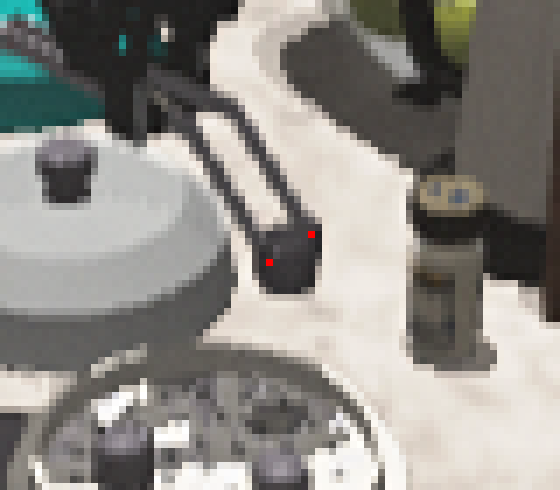

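Call:
{"method": "drive_tool", "body": {
  "deltas": [-1.5, -1.7, 0, 0, -4, -4.5, 0, 0, -7, -8, 0, 0, -10, -11.5, 0, 0, -13, -15, 0, 0, -16, -18.5, 0, 0, -19, -21.5, 0, 0, -21, -24, 0, 0, -21.6, -24.5, 0, 0, -21.6, -24.5, 0, 0, -21.6, -24.5, 0, 0]
}}

```text
t: 29.2
tcp_pos: [0.539, -0.1397, 0.2006]
tool_rot: [0.384, 0.923, 0.003, 0.003]
force: [-0.2, -0.1, -1.2]
finger_gap: 0.402
```

```bash
python3 -c "
from h import *
go(0.6006-.060,-.2+.060,0.0635,45)
hoods('side',.012,.06,(.602,-.156),.08)
tipview('c3',.016)"
```

```text
t 29.2 tcp [ 0.539  -0.1397  0.2006] psi 44.82 tilt 0.44 gap 3.43 F [-0.2 -0.1 -1.2] q [-0.46  0.47  1.64  0.01  1.02 -1.24]
DELTA cm [-0.09 -0.   13.71] turn -0.2
side 5 66 px 347.5 284.3 mean [ 0.6472 -0.1635  0.0246] min [ 0.6346 -0.1723  0.012 ] max [ 0.6615 -0.1483  0.037 ]
tip mid pred [ 0.6001 -0.2002  0.164 ]
side 1 27 along [-0.0104 -0.0023  0.0067] side [0.0129 0.0166 0.0192] up [-0.0058  0.0082  0.0145]
side -1 46 along [-0.0117 -0.0022  0.0064] side [-0.017  -0.0154 -0.0112] up [-0.0158  0.0028  0.0139]
scene 1 25 along [-0.013  -0.0052  0.0063] side [0.0114 0.0135 0.0158] up [0.0046 0.0087 0.0161]
scene -1 69 along [-0.0114 -0.0014  0.0088] side [-0.0211 -0.0172 -0.0113] up [-0.0166 -0.0003  0.0137]
```

View pics/c3_side.png

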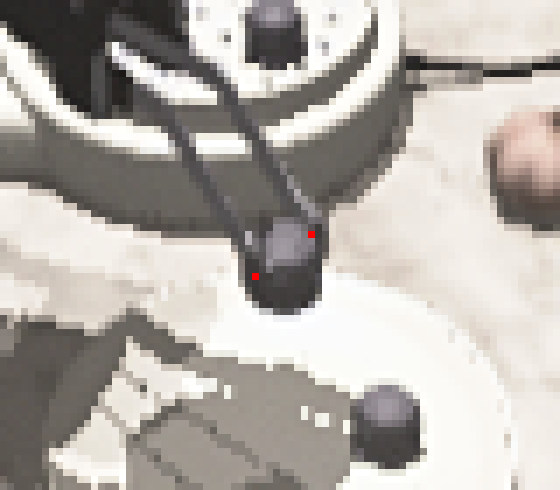

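Call:
{"method": "drive_tool", "body": {
  "deltas": [-0.1, 0, 2, 0, -0.1, 0, 5, 0, -0.1, 0, 8, 0, -0.1, 0, 10.5, 0, -0.1, 0, 12, 0, -0.1, 0, 12.8, 0, -0.1, 0, 13.2, 0, -0.1, 0, 13.5, 0, -0.1, 0, 13.7, 0, -0.1, 0, 13.8, 0, -0.1, 0, 13.8, 0]
}}

```text
t: 30.45
tcp_pos: [0.5417, -0.1397, 0.0639]
tool_rot: [0.383, 0.924, 0.003, 0.004]
force: [-0.4, 1.3, 1.1]
finger_gap: 0.404
```

Call:
{"method": "drive_tool", "body": {
  "deltas": [0, 0, 0, 0, 0, 0, 0, 0, 0, 0, 0, 0, 0, 0, 0, 0],
  "hand": 4.2
}}

```text
t: 30.85
tcp_pos: [0.5416, -0.1398, 0.0638]
tool_rot: [0.383, 0.924, 0.003, 0.004]
force: [-0.7, 0.3, -1.1]
finger_gap: 0.49
```

Call:
{"method": "drive_tool", "body": {
  "deltas": [0, 0, -1, 0, 0, 0, -3, 0, 0, 0, -6, 0, 0, 0, -10, 0, 0, 0, -13, 0, 0, 0, -15, 0, 5, 8, -19, 0, 9, 9, -21, 0, 9, 9, -21, 0, 9, 9, -21, 0]
}}

```text
t: 31.85
tcp_pos: [0.5398, -0.0088, 0.2774]
tool_rot: [0.381, 0.925, 0.004, 0.006]
force: [0.1, -0.1, -0.8]
finger_gap: 0.492
```

```bash
python3 -c "
from h import *
snap('wrist','w11.png')
hoods('wrist');hoods('side')
hoods('side',.012,.06,(.602,-.156),.08)
go(0.538-.060,.090+.060,0.165,45)
"
```

```text
wrist 6 70 px 443.8 58.9 mean [0.5494 0.1716 0.0723] min [0.5302 0.1613 0.0702] max [0.5703 0.179  0.0746]
wrist 23 25 px 355.8 75.8 mean [0.4967 0.0941 0.0731] min [0.4962 0.0855 0.0718] max [0.4972 0.1027 0.0744]
wrist 36 608 px 379.5 107.6 mean [0.5371 0.0891 0.0823] min [0.5231 0.075  0.07  ] max [0.5526 0.1047 0.0887]
wrist 48 84 px 333.6 146.5 mean [0.5338 0.0259 0.0729] min [0.5131 0.0127 0.0704] max [0.5581 0.0426 0.0751]
wrist 60 545 px 406.5 173.9 mean [0.6121 0.0632 0.082 ] min [0.5999 0.0489 0.07  ] max [0.6273 0.0784 0.0876]
side 5 46 px 309.0 221.8 mean [0.5391 0.0824 0.0796] min [0.5249 0.0735 0.0704] max [0.5529 0.0917 0.0881]
side 7 29 px 331.5 226.5 mean [0.6146 0.0532 0.0778] min [0.6026 0.0471 0.0709] max [0.6271 0.0638 0.0864]
side 3 61 px 347.9 284.4 mean [ 0.6484 -0.1643  0.0252] min [ 0.6347 -0.1709  0.0122] max [ 0.6614 -0.1554  0.0375]
side 6 70 px 333.8 296.6 mean [ 0.6023 -0.2089  0.0247] min [ 0.5887 -0.2171  0.0122] max [ 0.6153 -0.1958  0.0372]
t 32.05 tcp [ 0.5396 -0.0136  0.2738] psi 44.89 tilt 0.51 gap 4.22 F [-0.4  0.8 -1.6] q [-0.23  0.36  1.6   0.    1.17 -1.02]
DELTA cm [16.    7.1  10.85] turn -0.1
```

View pics/w11.png

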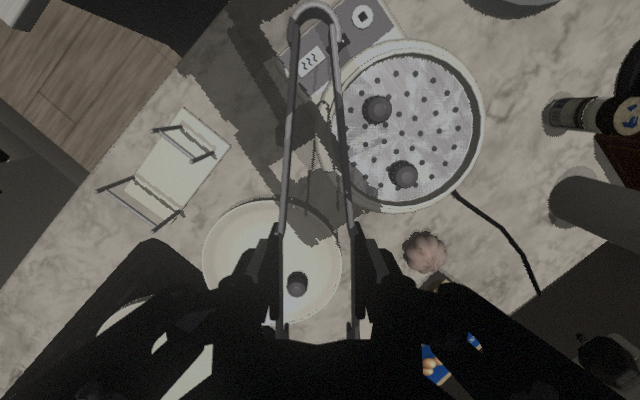

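Call:
{"method": "drive_tool", "body": {
  "deltas": [2, 1, 1, 0, 5, 2, 3, 0, 8, 4, 5, 0, 11, 5, 7, 0, 14, 6, 9, 0, 16, 7.1, 10.5, 0, 16, 7.1, 10.9, 0, 16, 7.1, 10.9, 0, 16, 7.1, 10.9, 0]
}}

```text
t: 32.95
tcp_pos: [0.4792, 0.1486, 0.1646]
tool_rot: [0.384, 0.923, 0.002, 0.004]
force: [0.7, -0.1, -0.4]
finger_gap: 0.493
```

```bash
python3 -c "
from h import *
go(0.538-.060,.090+.060,0.112,45)
hoods('side')
tipview('e1')"
```

```text
t 32.95 tcp [0.4792 0.1486 0.1646] psi 44.79 tilt 0.56 gap 4.21 F [ 0.7 -0.1 -0.4] q [ 0.08  0.46  1.81  0.    0.86 -0.7 ]
DELTA cm [ 0.21 -0.03  5.25] turn -0.2
side 13 54 px 309.2 221.3 mean [0.5396 0.0837 0.0806] min [0.5251 0.0739 0.0708] max [0.5531 0.0999 0.0883]
side 17 32 px 331.6 226.4 mean [0.6151 0.0537 0.0779] min [0.6026 0.0469 0.071 ] max [0.627  0.0642 0.0855]
tip mid pred [0.5403 0.0877 0.1284]
side 1 24 along [-0.0106 -0.0017  0.0066] side [0.0201 0.0228 0.027 ] up [-0.0051  0.004   0.0138]
side -1 23 along [-0.0112 -0.001   0.0057] side [-0.024  -0.0217 -0.0201] up [-0.0062  0.0048  0.0153]
scene 1 36 along [-0.0132 -0.0023  0.0072] side [0.0147 0.0204 0.026 ] up [-0.0094  0.0031  0.0145]
scene -1 37 along [-0.0109 -0.0012  0.0078] side [-0.0284 -0.0236 -0.0191] up [-0.0081  0.0048  0.0159]
```

View pics/e1_side.png

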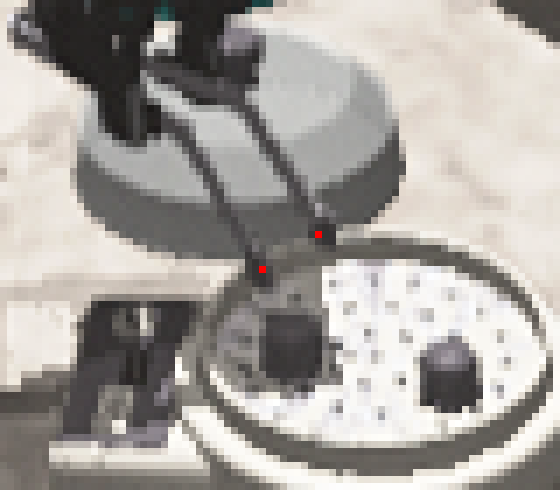

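Call:
{"method": "drive_tool", "body": {
  "deltas": [0.1, 0, 1, 0, 0.1, 0, 2.5, 0, 0.1, 0, 4, 0, 0.1, 0, 4.8, 0, 0.1, 0, 5.2, 0, 0.1, 0, 5.3, 0, 0.1, 0, 5.3, 0]
}}

```text
t: 33.8
tcp_pos: [0.4793, 0.1497, 0.1123]
tool_rot: [0.384, 0.923, 0.003, 0.005]
force: [0.4, -0.2, -1.5]
finger_gap: 0.49
```

Call:
{"method": "drive_tool", "body": {
  "deltas": [0, 0, 0, 0, 0, 0, 0, 0, 0, 0, 0, 0, 0, 0, 0, 0, 0, 0, 0, 0],
  "hand": 3.2
}}

```text
t: 34.3
tcp_pos: [0.4795, 0.1498, 0.1125]
tool_rot: [0.384, 0.923, 0.003, 0.005]
force: [-1.1, 0.7, 0.8]
finger_gap: 0.403
```

Call:
{"method": "drive_tool", "body": {
  "deltas": [0, 0, -0.5, 0, 0, 0, -1.5, 0, 0, 0, -3, 0, 0, 0, -5, 0, 0, 0, -7, 0, 0, 0, -8.5, 0, 0, 0, -9, 0, 0, 0, -9, 0]
}}

```text
t: 35.1
tcp_pos: [0.4788, 0.1497, 0.2035]
tool_rot: [0.384, 0.923, 0.003, 0.006]
force: [0.4, -0.6, -1.3]
finger_gap: 0.4
```

```bash
python3 -c "
from h import *
go(0.6034-.060,-.112+.060,0.2,45)
tipview('e2',.016)"
```

```text
t 35.1 tcp [0.4788 0.1497 0.2035] psi 44.79 tilt 0.81 gap 3.41 F [ 0.4 -0.6 -1.3] q [ 0.08  0.4   1.78  0.    0.95 -0.7 ]
DELTA cm [-18.86  -9.63   0.41] turn -0.2
tip mid pred [0.5399 0.0887 0.1673]
side 1 22 along [-0.0117 -0.001   0.01  ] side [0.0107 0.0164 0.0186] up [-0.0102  0.0067  0.0168]
side -1 35 along [-0.0106 -0.001   0.0089] side [-0.0176 -0.0149 -0.0104] up [-0.0137  0.0037  0.016 ]
scene 1 14 along [-0.0116 -0.0061  0.0041] side [0.0112 0.0146 0.0176] up [0.0029 0.0072 0.0145]
scene -1 52 along [-0.0119 -0.0014  0.0082] side [-0.0226 -0.0187 -0.0106] up [-0.0148 -0.0014  0.0142]
```

View pics/e2_side.png

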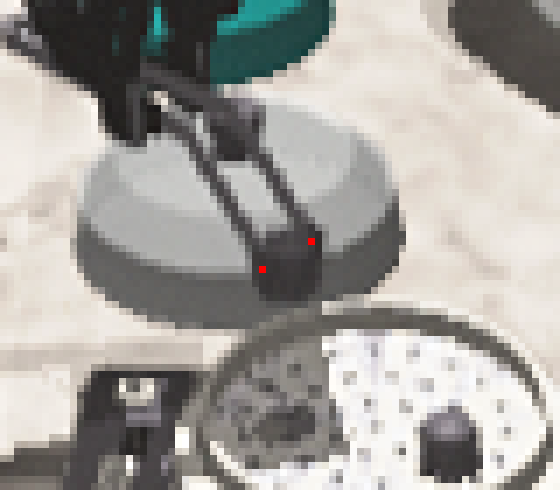

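Call:
{"method": "drive_tool", "body": {
  "deltas": [-1.5, -0.8, 0, 0, -4, -2, 0, 0, -7, -3.5, 0, 0, -10, -5, 0, 0, -13, -6.6, 0, 0, -16, -8.2, 0, 0, -18, -9.2, 0, 0, -18.9, -9.6, 0, 0, -18.9, -9.6, 0, 0, -18.9, -9.6, 0, 0]
}}

```text
t: 36.2
tcp_pos: [0.5419, -0.0512, 0.2019]
tool_rot: [0.384, 0.923, 0.003, 0.004]
force: [0.3, -0.3, -1.8]
finger_gap: 0.405
```

```bash
python3 -c "
from h import *
go(0.6034-.060,-.112+.060,0.0635,45)
hoods('side',.012,.06,(.602,-.156),.08)
tipview('e3',.016)"
```

```text
t 36.2 tcp [ 0.5419 -0.0512  0.2019] psi 44.79 tilt 0.52 gap 3.46 F [ 0.3 -0.3 -1.8] q [-0.3   0.45  1.67  0.01  1.01 -1.09]
DELTA cm [-0.1  -0.07 13.84] turn -0.2
side 7 63 px 347.9 284.5 mean [ 0.6483 -0.1649  0.0253] min [ 0.6342 -0.1714  0.0124] max [ 0.6614 -0.1555  0.0372]
side 10 69 px 333.6 296.5 mean [ 0.602  -0.2085  0.0244] min [ 0.5886 -0.2162  0.012 ] max [ 0.6153 -0.1972  0.0352]
tip mid pred [ 0.6029 -0.1117  0.1654]
side 1 27 along [-0.0131 -0.0016  0.0061] side [0.0121 0.0163 0.0189] up [-0.0039  0.0072  0.0156]
side -1 45 along [-0.0091 -0.0005  0.0073] side [-0.0175 -0.0152 -0.0106] up [-0.016   0.001   0.0131]
scene 1 17 along [-0.0117 -0.0048  0.0049] side [0.0121 0.0142 0.0176] up [0.0036 0.0081 0.0147]
scene -1 58 along [-0.0115 -0.0013  0.0077] side [-0.0208 -0.0167 -0.0115] up [-0.0153  0.0003  0.0133]
```

View pics/e3_side.png

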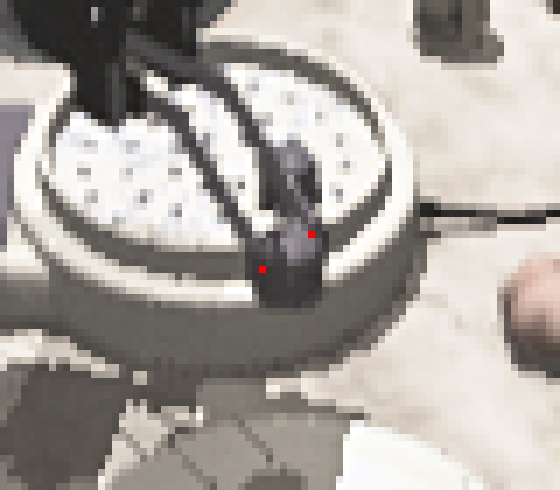

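Call:
{"method": "drive_tool", "body": {
  "deltas": [0, 0, 2, 0, 0, 0, 5, 0, 0, 0, 8, 0, 0, 0, 10.5, 0, 0, 0, 12, 0, 0, 0, 12.8, 0, 0, 0, 13.2, 0, 0, 0, 13.5, 0, 0, 0, 13.8, 0, 0, 0, 13.9, 0, 0, 0, 13.9, 0]
}}

```text
t: 37.45
tcp_pos: [0.544, -0.0505, 0.0641]
tool_rot: [0.384, 0.923, 0.003, 0.005]
force: [-0.8, 0.4, 0.9]
finger_gap: 0.4
```

Call:
{"method": "drive_tool", "body": {
  "deltas": [0, 0, 0, 0, 0, 0, 0, 0, 0, 0, 0, 0, 0, 0, 0, 0],
  "hand": 4.2
}}

```text
t: 37.85
tcp_pos: [0.544, -0.0506, 0.0641]
tool_rot: [0.384, 0.923, 0.003, 0.005]
force: [-0.5, -0.3, -0.8]
finger_gap: 0.492
```

Call:
{"method": "drive_tool", "body": {
  "deltas": [0, 0, -1, 0, 0, 0, -3, 0, 0, 0, -6, 0, 0, 0, -10, 0, 0, 0, -13, 0, 0, 0, -15, 0, 2, 2, -19, 0, 2, 2, -21, 0, 2, 2, -21, 0, 2, 2, -21, 0]
}}

```text
t: 38.85
tcp_pos: [0.5413, -0.0226, 0.2743]
tool_rot: [0.384, 0.923, 0.003, 0.005]
force: [0.2, 0.1, -2.0]
finger_gap: 0.49
```

```bash
python3 -c "
from h import *
snap('wrist','w12.png');snap('side','s12.png')
hoods('wrist');hoods('side')
hoods('side',.012,.06,(.602,-.156),.08)
go(0.614-.060,.0635+.060,0.165,45)
"
```

```text
wrist 1 58 px 422.7 42.2 mean [0.5218 0.1535 0.0721] min [0.5088 0.1388 0.0701] max [0.5358 0.1663 0.0742]
wrist 3 171 px 473.7 70.2 mean [0.5808 0.1748 0.072 ] min [0.5369 0.1661 0.0701] max [0.6236 0.1796 0.0746]
wrist 45 29 px 490.9 124.1 mean [0.6385 0.1545 0.0719] min [0.632  0.1489 0.0701] max [0.6439 0.1603 0.0735]
wrist 54 567 px 415.5 167.1 mean [0.6122 0.0631 0.082 ] min [0.5999 0.0488 0.0704] max [0.6298 0.0787 0.0876]
side 5 31 px 331.5 226.6 mean [0.6148 0.0531 0.0774] min [0.6027 0.0467 0.0702] max [0.6268 0.0613 0.0837]
side 2 83 px 332.1 272.9 mean [ 0.6043 -0.1167  0.0286] min [ 0.5915 -0.1265  0.0133] max [ 0.6202 -0.1011  0.0412]
side 5 62 px 348.0 284.2 mean [ 0.6489 -0.1641  0.0256] min [ 0.6348 -0.1723  0.0123] max [ 0.6617 -0.1541  0.0373]
side 8 73 px 333.6 296.7 mean [ 0.602  -0.2086  0.0241] min [ 0.5886 -0.219   0.012 ] max [ 0.6152 -0.1955  0.036 ]
t 39.1 tcp [ 0.5409 -0.0228  0.2726] psi 44.84 tilt 0.48 gap 4.18 F [-0.3  0.2 -0.4] q [-0.25  0.36  1.6   0.    1.17 -1.04]
DELTA cm [ 9.5  11.16 10.81] turn -0.2
```

View pics/s12.png

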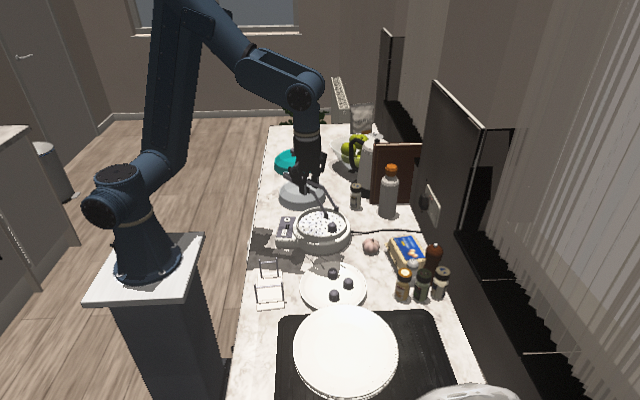

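Three hoods stand on the plate (332,273), (348,284), (334,297); the last remains in the tray at (331,227).

Call:
{"method": "drive_tool", "body": {
  "deltas": [2, 2, 1, 0, 4, 5, 3, 0, 6, 7, 5, 0, 8, 9.5, 7, 0, 9.5, 11.2, 9, 0, 9.5, 11.2, 10.3, 0, 9.5, 11.2, 10.8, 0, 9.5, 11.2, 10.8, 0, 9.5, 11.2, 10.8, 0]
}}

```text
t: 40.0
tcp_pos: [0.5548, 0.1226, 0.1655]
tool_rot: [0.385, 0.923, 0.003, 0.004]
force: [-0.3, 0.2, -1.2]
finger_gap: 0.494
```

```bash
python3 -c "
from h import *
go(0.614-.060,.0635+.060,0.112,45)
hoods('side')
tipview('f1')"
```

```text
t 40.0 tcp [0.5548 0.1226 0.1655] psi 44.75 tilt 0.53 gap 4.22 F [-0.3  0.2 -1.2] q [ 0.02  0.53  1.65  0.    0.95 -0.76]
DELTA cm [ 0.14 -0.04  5.35] turn -0.3
side 14 55 px 331.8 225.3 mean [0.616  0.0569 0.0801] min [0.603  0.0465 0.0704] max [0.6311 0.0738 0.091 ]
tip mid pred [0.6159 0.0617 0.1293]
side 1 29 along [-0.0104 -0.0015  0.0038] side [0.0197 0.0233 0.0277] up [-0.008   0.0059  0.0165]
side -1 29 along [-0.0119 -0.003   0.0081] side [-0.0242 -0.0212 -0.0182] up [-0.0087  0.0057  0.0149]
scene 1 29 along [-0.0116 -0.0029  0.0044] side [0.0152 0.0197 0.0235] up [-0.0093  0.0042  0.0143]
scene -1 37 along [-0.0115 -0.0022  0.0064] side [-0.0281 -0.0249 -0.018 ] up [-0.0081  0.0036  0.0147]
```

View pics/f1_side.png

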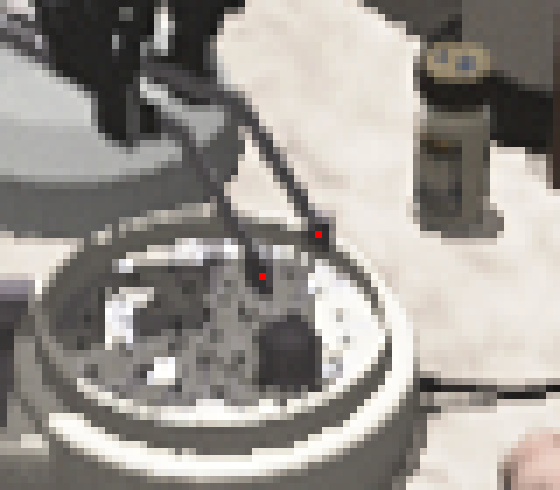

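Call:
{"method": "drive_tool", "body": {
  "deltas": [0, 0, 1, 0, 0, 0, 2.5, 0, 0, 0, 4, 0, 0, 0, 5, 0, 0, 0, 5.3, 0, 0, 0, 5.4, 0, 0, 0, 5.4, 0]
}}

```text
t: 40.85
tcp_pos: [0.5559, 0.1231, 0.1123]
tool_rot: [0.385, 0.923, 0.003, 0.005]
force: [0.4, -0.3, 0.1]
finger_gap: 0.492
```

Call:
{"method": "drive_tool", "body": {
  "deltas": [0, 0, 0, 0, 0, 0, 0, 0, 0, 0, 0, 0, 0, 0, 0, 0, 0, 0, 0, 0],
  "hand": 3.2
}}

```text
t: 41.35
tcp_pos: [0.5562, 0.1232, 0.1126]
tool_rot: [0.385, 0.923, 0.003, 0.005]
force: [-0.1, 0.4, 0.6]
finger_gap: 0.404
```

Call:
{"method": "drive_tool", "body": {
  "deltas": [0, 0, -0.5, 0, 0, 0, -1.5, 0, 0, 0, -3, 0, 0, 0, -5, 0, 0, 0, -7, 0, 0, 0, -8.5, 0, 0, 0, -9, 0, 0, 0, -9, 0]
}}

```text
t: 42.15
tcp_pos: [0.5555, 0.123, 0.2038]
tool_rot: [0.385, 0.923, 0.004, 0.006]
force: [-0.0, -0.4, -0.7]
finger_gap: 0.405
```

```bash
python3 -c "
from h import *
go(0.558-.060,-.157+.060,0.2,45)
tipview('f2',.016)"
```

```text
t 42.15 tcp [0.5555 0.123  0.2038] psi 44.77 tilt 0.81 gap 3.46 F [-0.  -0.4 -0.7] q [ 0.02  0.48  1.61  0.    1.03 -0.76]
DELTA cm [-11.56 -19.58   0.24] turn -0.2
tip mid pred [0.6166 0.062  0.1675]
side 1 18 along [-0.0104 -0.0002  0.006 ] side [0.0149 0.0176 0.0195] up [-0.0023  0.0067  0.0137]
side -1 37 along [-0.0101 -0.0008  0.0065] side [-0.0174 -0.0151 -0.0104] up [-0.0169  0.0003  0.0144]
scene 1 15 along [-0.013  -0.0083  0.0048] side [0.0118 0.015  0.0176] up [0.0026 0.0076 0.0161]
scene -1 51 along [-0.0113 -0.0009  0.0102] side [-0.0217 -0.0164 -0.0111] up [-0.0155 -0.0021  0.0122]
```

View pics/f2_side.png

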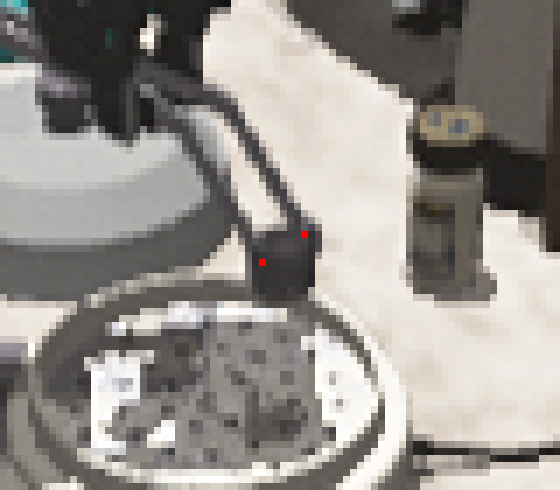

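Call:
{"method": "drive_tool", "body": {
  "deltas": [-1.2, -1.8, 0, 0, -3, -4.8, 0, 0, -5, -8, 0, 0, -7, -11.5, 0, 0, -9, -15, 0, 0, -10.5, -17.5, 0, 0, -11.9, -19, 0, 0, -11.9, -19, 0, 0, -11.9, -19, 0, 0, -11.9, -19, 0, 0]
}}

```text
t: 43.25
tcp_pos: [0.503, -0.0943, 0.2006]
tool_rot: [0.384, 0.923, 0.003, 0.004]
force: [0.4, 1.4, -2.4]
finger_gap: 0.404
```

```bash
python3 -c "
from h import *
go(0.505,-.096,0.0635,45)
hoods('side',.012,.06,(.602,-.156),.08)
tipview('f3',.016)"
```

```text
t 43.25 tcp [ 0.503  -0.0943  0.2006] psi 44.8 tilt 0.56 gap 3.45 F [ 0.4  1.4 -2.4] q [-0.41  0.42  1.75  0.01  0.97 -1.19]
DELTA cm [-0.21 -0.1  13.71] turn -0.2
side 1 58 px 331.7 273.9 mean [ 0.603  -0.1184  0.0258] min [ 0.5916 -0.1247  0.0128] max [ 0.6167 -0.1076  0.0388]
side 7 62 px 348.0 284.6 mean [ 0.6488 -0.1649  0.0248] min [ 0.6349 -0.1718  0.0124] max [ 0.6615 -0.1547  0.0357]
side 9 70 px 333.6 296.5 mean [ 0.6018 -0.209   0.0252] min [ 0.5886 -0.216   0.0122] max [ 0.6152 -0.1972  0.038 ]
tip mid pred [ 0.5641 -0.1551  0.1641]
side 1 28 along [-0.0105 -0.0001  0.008 ] side [0.0107 0.0161 0.0194] up [-0.0022  0.0062  0.0149]
side -1 52 along [-0.0111 -0.0009  0.0061] side [-0.0172 -0.0149 -0.0104] up [-0.0171 -0.0002  0.0142]
scene 1 21 along [-0.0116 -0.0052  0.0072] side [0.0106 0.0135 0.0179] up [0.0053 0.0078 0.0166]
scene -1 67 along [-0.0112 -0.001   0.01  ] side [-0.02   -0.016  -0.0105] up [-0.0155 -0.001   0.0136]
```

View pics/f3_side.png

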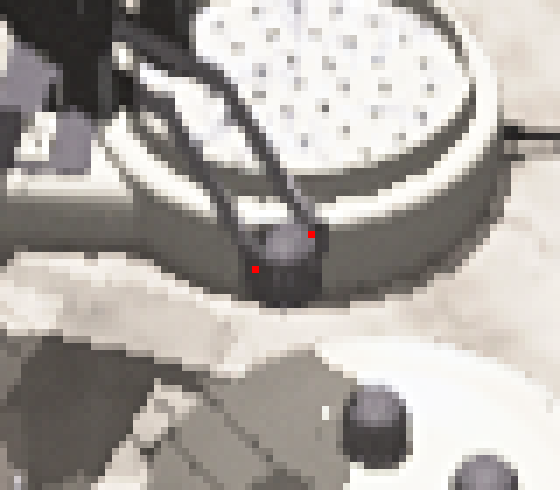

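Call:
{"method": "drive_tool", "body": {
  "deltas": [0, -0.1, 2, 0, 0, -0.1, 5, 0, 0, -0.1, 8, 0, 0, -0.1, 10.5, 0, 0, -0.1, 12, 0, 0, -0.1, 12.8, 0, 0, -0.1, 13.2, 0, 0, -0.1, 13.5, 0, 0, -0.1, 13.7, 0, 0, -0.1, 13.8, 0, 0, -0.1, 13.8, 0]
}}

```text
t: 44.5
tcp_pos: [0.5044, -0.0946, 0.0637]
tool_rot: [0.384, 0.923, 0.003, 0.005]
force: [-0.3, 0.7, 3.3]
finger_gap: 0.402
```

Call:
{"method": "drive_tool", "body": {
  "deltas": [0, 0, 0, 0, 0, 0, 0, 0, 0, 0, 0, 0, 0, 0, 0, 0],
  "hand": 4.2
}}

```text
t: 44.9
tcp_pos: [0.5044, -0.0946, 0.0637]
tool_rot: [0.384, 0.923, 0.003, 0.005]
force: [-0.3, 0.7, -0.8]
finger_gap: 0.49
```

Call:
{"method": "drive_tool", "body": {
  "deltas": [0, 0, -1, 0, 0, 0, -3, 0, 0, 0, -6, 0, 0, 0, -10, 0, 0, 0, -14, 0, 0, 0, -18, 0, 0, 0, -19, 0, 0, 0, -19, 0]
}}

```text
t: 45.7
tcp_pos: [0.5031, -0.0954, 0.2558]
tool_rot: [0.384, 0.923, 0.003, 0.007]
force: [-0.3, -0.1, -0.8]
finger_gap: 0.488
```

```bash
python3 -c "
from h import *
snap('side','s13.png');snap('wrist','w13.png')
hoods('side')
hoods('side',.012,.06,(.602,-.156),.08)
go(.4145,-.1667,0.26,5)
tipview('g1')
"
```

```text
side 1 66 px 331.7 273.7 mean [ 0.6029 -0.118   0.0264] min [ 0.5916 -0.1262  0.0135] max [ 0.6167 -0.1019  0.0401]
side 3 99 px 320.4 283.8 mean [ 0.5659 -0.1608  0.0291] min [ 0.5524 -0.1716  0.0127] max [ 0.5801 -0.1418  0.0412]
side 5 63 px 347.9 284.4 mean [ 0.6485 -0.1643  0.0253] min [ 0.637  -0.1707  0.0123] max [ 0.6619 -0.152   0.0379]
side 9 69 px 333.7 296.5 mean [ 0.602  -0.2088  0.0251] min [ 0.5886 -0.217   0.0125] max [ 0.6153 -0.1945  0.0352]
t 45.9 tcp [ 0.5009 -0.0945  0.2517] psi 44.85 tilt 0.48 gap 4.18 F [-0.3 -0.5 -0.9] q [-0.41  0.34  1.7   0.01  1.1  -1.2 ]
DELTA cm [  0.97 -11.21  -0.92] turn 39.8
tip mid pred [ 0.5618 -0.1554  0.2149]
side 1 35 along [-0.0115 -0.0028  0.0042] side [0.0202 0.0225 0.0247] up [-0.0068  0.0063  0.0161]
side -1 33 along [-0.0101 -0.0023  0.0062] side [-0.0233 -0.022  -0.0194] up [-0.0058  0.0069  0.0171]
scene 1 44 along [-0.0115 -0.0031  0.0052] side [0.0159 0.0203 0.024 ] up [-0.0085  0.0053  0.015 ]
scene -1 46 along [-0.0114 -0.0025  0.0061] side [-0.0278 -0.0242 -0.0199] up [-0.0087  0.0045  0.0164]
```

View pics/s13.png

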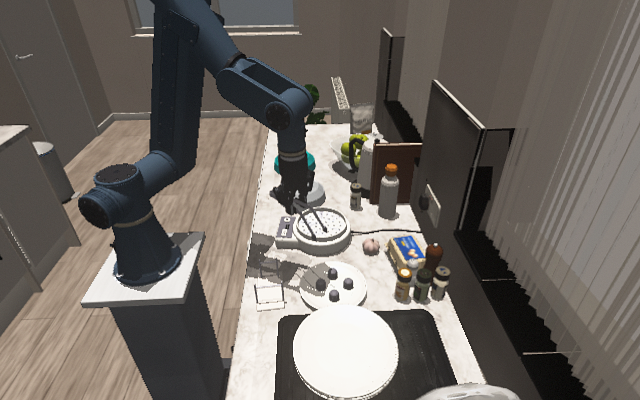

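View pics/w13.png

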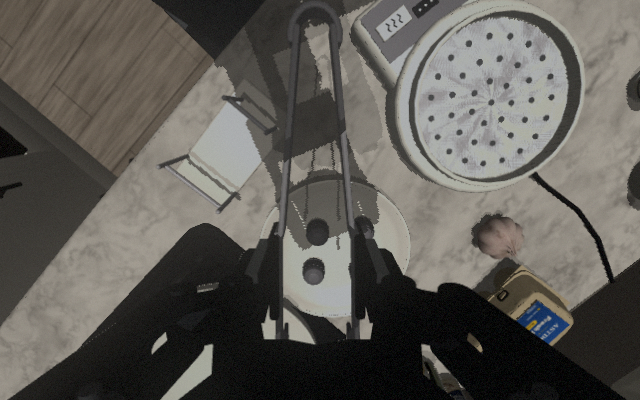

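Call:
{"method": "drive_tool", "body": {
  "deltas": [0.2, -2, 0, 4, 0.4, -4, 0, 9, 0.7, -7, -0.5, 16, 1, -9.5, -0.9, 24, 1, -11.2, -0.9, 32, 1, -11.2, -0.9, 38, 1, -11.2, -0.9, 39.8, 1, -11.2, -0.9, 39.8, 1, -11.2, -0.9, 39.8]
}}

```text
t: 46.9
tcp_pos: [0.4145, -0.1665, 0.2592]
tool_rot: [0.675, 0.738, 0.004, 0.001]
force: [-0.3, 0.0, 0.0]
finger_gap: 0.491
```

```bash
python3 -c "
from h import *
go(.4154,-.1677,0.12,5)
"
```

```text
t 46.9 tcp [ 0.4145 -0.1665  0.2592] psi 5.09 tilt 0.46 gap 4.19 F [-0.3  0.   0. ] q [-0.64  0.25  1.83  0.01  1.07 -0.73]
DELTA cm [-1.900e-01 -1.000e-02  1.392e+01] turn 0.1
```

Call:
{"method": "drive_tool", "body": {
  "deltas": [-0.1, 0, 3, 0, -0.1, 0, 7, 0, -0.1, 0, 11, 0, -0.1, 0, 14, 0, -0.1, 0, 15.5, 0, -0.1, 0, 15.9, 0, -0.1, 0, 15.9, 0, -0.1, 0, 15.9, 0]
}}

```text
t: 47.7
tcp_pos: [0.4163, -0.167, 0.1009]
tool_rot: [0.675, 0.738, 0.004, 0.001]
force: [0.2, -0.4, -0.0]
finger_gap: 0.491
```

```bash
python3 -c "
from h import *
go(.4154,-.1677,0.06,4.7)
s=snap('wrist','w14.png')
s=snap('scene');b=cv2.cvtColor(s['frame'],cv2.COLOR_RGB2BGR)
cv2.imwrite('pics/s14.png',cv2.resize(b[170:310,270:430],(686,600),interpolation=cv2.INTER_CUBIC))
"
```

```text
t 47.7 tcp [ 0.4163 -0.167   0.1009] psi 5.11 tilt 0.5 gap 4.19 F [ 0.2 -0.4 -0. ] q [-0.64  0.53  1.99  0.01  0.62 -0.74]
DELTA cm [-0.07 -0.12  4.08] turn 0.4
```

View pics/w14.png

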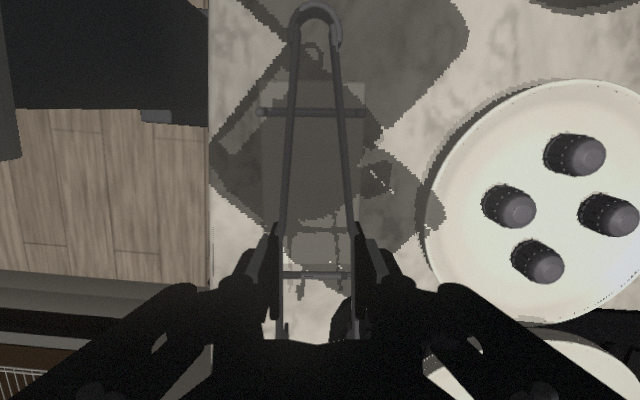

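View pics/s14.png

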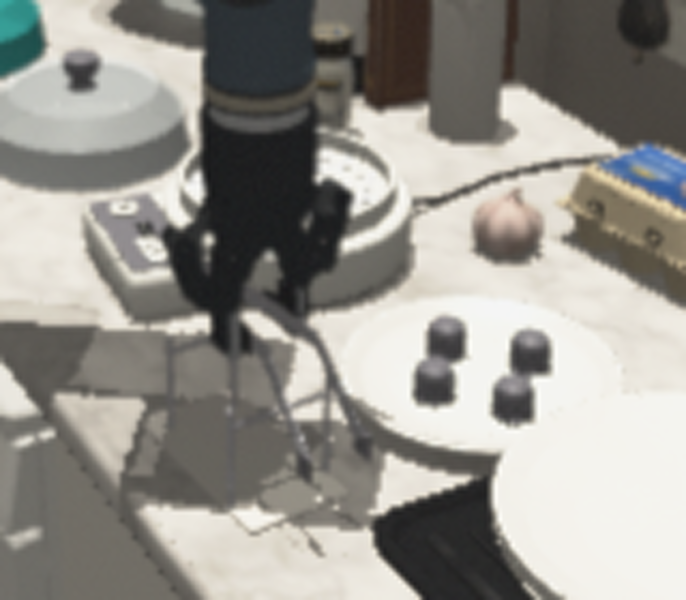

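Call:
{"method": "drive_tool", "body": {
  "deltas": [-0.1, -0.1, 1, 0.4, -0.1, -0.1, 2, 0.4, -0.1, -0.1, 3, 0.4, -0.1, -0.1, 3.6, 0.4, -0.1, -0.1, 3.9, 0.4, -0.1, -0.1, 4, 0.4, -0.1, -0.1, 4.1, 0.4, -0.1, -0.1, 4.1, 0.4]
}}

```text
t: 48.6
tcp_pos: [0.4158, -0.1681, 0.0602]
tool_rot: [0.677, 0.736, 0.004, 0.002]
force: [0.0, -0.2, -1.7]
finger_gap: 0.493
```

```bash
python3 -c "
from h import *
go(.4154,-.1677,0.0595,4.7)
s=snap('wrist','w15.png')
"
```

```text
t 48.6 tcp [ 0.4158 -0.1681  0.0602] psi 4.71 tilt 0.52 gap 4.21 F [ 0.  -0.2 -1.7] q [-0.64  0.62  2.01  0.02  0.51 -0.74]
DELTA cm [ 0.04 -0.04  0.07] turn 0.0
```

View pics/w15.png

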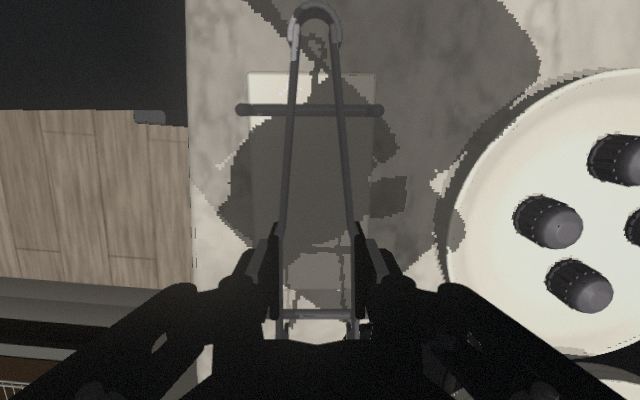

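Call:
{"method": "drive_tool", "body": {
  "deltas": [0, 0, 0.1, 0, 0, 0, 0.1, 0]
}}

```text
t: 48.85
tcp_pos: [0.416, -0.1682, 0.0597]
tool_rot: [0.677, 0.736, 0.004, 0.002]
force: [-0.6, -0.3, 3.3]
finger_gap: 0.493
```

Call:
{"method": "drive_tool", "body": {
  "deltas": [0, 0, 0, 0, 0, 0, 0, 0, 0, 0, 0, 0, 0, 0, 0, 0, 0, 0, 0, 0, 0, 0, 0, 0],
  "hand": 8.5
}}

```text
t: 49.45
tcp_pos: [0.416, -0.1682, 0.0597]
tool_rot: [0.677, 0.736, 0.004, 0.002]
force: [-0.3, 0.4, 0.2]
finger_gap: 0.993
```

```bash
python3 -c "
from h import *
go(.4154,-.1677,0.0595,4.7)
s=snap('wrist','w16.png')
"
```

```text
t 49.45 tcp [ 0.416  -0.1682  0.0597] psi 4.71 tilt 0.55 gap 8.48 F [-0.3  0.4  0.2] q [-0.64  0.62  2.01  0.02  0.51 -0.74]
DELTA cm [ 0.05 -0.06  0.02] turn 0.0
```

View pics/w16.png

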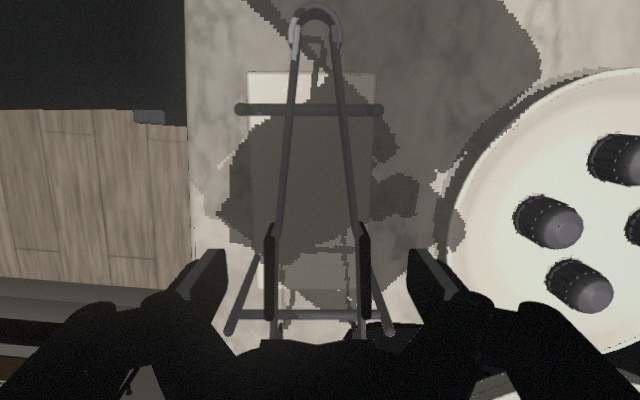

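Tongs lie on both saddles, fingers clear. Lift, then on to the lid.

Call:
{"method": "drive_tool", "body": {
  "deltas": [0, 0, -2, 0, 0, 0, -5, 0, 0, 0, -9, 0, 0, 0, -14, 0, 0, 0, -19, 0, 0, 0, -22, 0, 0, 0, -22, 0, 0, 0, -22, 0]
}}

```text
t: 50.3
tcp_pos: [0.4138, -0.1687, 0.28]
tool_rot: [0.677, 0.736, 0.004, 0.003]
force: [-0.0, 0.5, -0.8]
finger_gap: 0.994
```

```bash
python3 -c "
from h import *
s=snap('wrist','w17.png')
go(.47,.36,0.26,84)
"
```

```text
t 50.35 tcp [ 0.4132 -0.1682  0.2789] psi 4.71 tilt 0.49 gap 8.47 F [0.3 0.2 0. ] q [-0.64  0.22  1.8   0.01  1.12 -0.73]
DELTA cm [52.17  9.99  2.14] turn -79.3
```

View pics/w17.png

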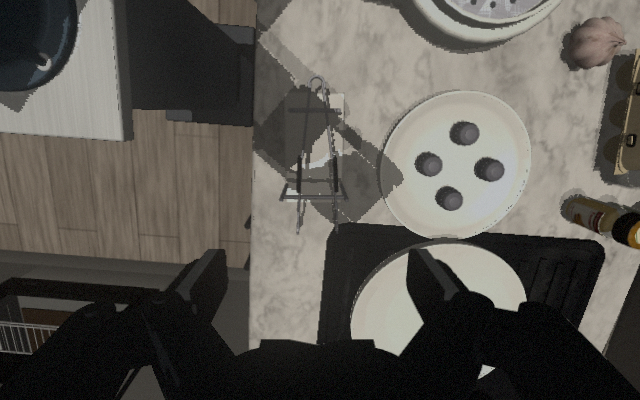

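Call:
{"method": "drive_tool", "body": {
  "deltas": [52.2, 10, 2.1, -79.3, 52.2, 10, 2.1, -79.3, 52.2, 10, 2.1, -79.3, 52.2, 10, 2.1, -79.3, 52.2, 10, 2.1, -79.3, 52.2, 10, 2.1, -79.3, 52.2, 10, 2.1, -79.3, 52.2, 10, 2.1, -79.3, 52.2, 10, 2.1, -79.3, 52.2, 10, 2.1, -79.3, 52.2, 10, 2.1, -79.3, 52.2, 10, 2.1, -79.3]
}}

```text
t: 51.55
tcp_pos: [0.469, 0.3637, 0.2571]
tool_rot: [0.05, 0.999, 0.002, 0.002]
force: [-0.8, -0.5, -1.0]
finger_gap: 0.994
```

```bash
python3 -c "
from h import *
s=snap('wrist','w18.png');X=cloud(s)
m=(X[...,2]>.080)&(X[...,2]<.1)&(abs(X[...,0]-.51)<.04)&(abs(X[...,1]-.36)<.04)
P=X[m];print(len(P),(P.max(0)+P.min(0))/2,P.min(0),P.max(0))
go(.511,.359,0.0635,84)
"
```

```text
760 [0.5113575  0.35900617 0.08667722] [0.49498222 0.34246091 0.080045  ] [0.52773277 0.37555143 0.09330943]
t 51.6 tcp [0.4686 0.3614 0.2572] psi 84.2 tilt 0.18 gap 8.51 F [ 1.2 -1.  -0.1] q [ 0.47  0.45  1.49 -0.    1.19 -1.  ]
DELTA cm [-4.19  0.16 19.38] turn 0.2
```

View pics/w18.png

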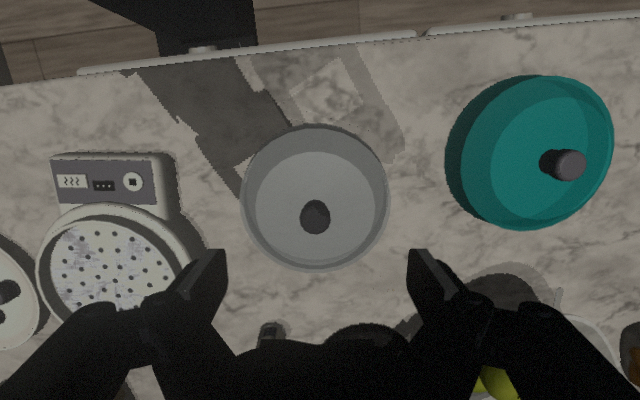

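Call:
{"method": "drive_tool", "body": {
  "deltas": [-4.1, 0.1, 4, 0, -4.1, 0.1, 8, 0, -4.1, 0.1, 12, 0, -4.1, 0.1, 16, 0, -4.1, 0.1, 18.5, 0, -4.1, 0.1, 19.3, 0, -4.1, 0.1, 19.3, 0, -4.1, 0.1, 19.3, 0]
}}

```text
t: 52.4
tcp_pos: [0.5108, 0.3582, 0.0652]
tool_rot: [0.051, 0.999, 0.001, 0.002]
force: [0.5, -0.4, 0.2]
finger_gap: 0.995
```

Call:
{"method": "drive_tool", "body": {
  "deltas": [0, 0, 0, 0, 0, 0, 0, 0, 0, 0, 0, 0, 0, 0, 0, 0, 0, 0, 0, 0, 0, 0, 0, 0],
  "hand": 2.5,
  "squeeze": 40
}}

```text
t: 53.0
tcp_pos: [0.5112, 0.3583, 0.0663]
tool_rot: [0.051, 0.999, 0.001, 0.003]
force: [-0.5, -1.0, 6.5]
finger_gap: 0.383
```

Call:
{"method": "drive_tool", "body": {
  "deltas": [0, 0, -1, 0, 0, 0, -3, 0, 0, 0, -6, 0, 0, 0, -10, 0, 0, 0, -13, 0, 0, 0, -14, 0, 0, 0, -14, 0, 0, 0, -14, 0]
}}

```text
t: 53.8
tcp_pos: [0.5092, 0.3575, 0.2048]
tool_rot: [0.051, 0.999, 0.0, 0.001]
force: [-1.0, -1.0, -2.3]
finger_gap: 0.383
```

```bash
python3 -c "
from h import *
go(.579,.0965,0.20,84)
s=snap('side');b=cv2.cvtColor(s['frame'],cv2.COLOR_RGB2BGR)
cv2.imwrite('pics/s19.png',cv2.resize(b[120:270,230:430],(800,600),interpolation=cv2.INTER_CUBIC))
"
```

```text
t 53.8 tcp [0.5092 0.3575 0.2048] psi 84.18 tilt 0.14 gap 3.27 F [-1.  -1.  -2.3] q [ 0.43  0.55  1.47 -0.    1.12 -1.04]
DELTA cm [ -9.58 -25.26   0.48] turn 0.2
```

View pics/s19.png

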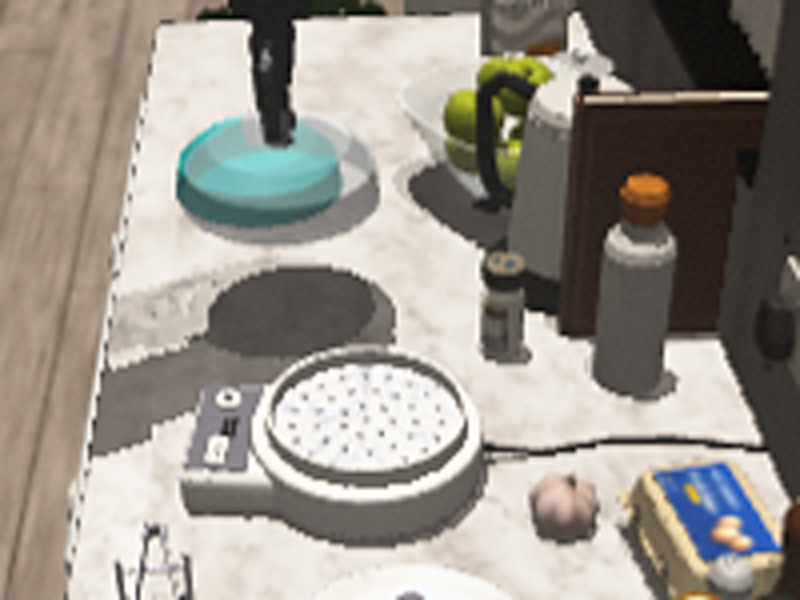

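```bash
python3 - <<'E'
from h import *
for n in('side','scene'):
    s=snap(n);X=cloud(s)
    d=np.hypot(X[...,0]-.579,X[...,1]-.096)
    for lo,hi,r0,r1 in[(.0705,.078,.08,.095),(.049,.058,.092,.11)]:
        P=X[(X[...,2]>lo)&(X[...,2]<hi)&(d>r0)&(d<r1)]
        A=np.c_[2*P[:,:2],np.ones(len(P))];r=np.linalg.lstsq(A,(P[:,:2]**2).sum(1),rcond=None)[0]
        th=np.degrees(np.arctan2(P[:,1]-.096,P[:,0]-.579))
        print(n,len(P),r[:2].round(4),np.sqrt(r[2]+r[0]**2+r[1]**2).round(4),np.histogram(th,8,(-180,180))[0])
go(.579,.0945,0.20,84)
E
```

```text
side 202 [0.5806 0.0934] 0.0862 [22 35 33 23 20 28 22 19]
side 270 [0.5804 0.0935] 0.0972 [42 72 74 59 12  0  0 11]
scene 99 [0.5793 0.0906] 0.0863 [20 21 18 10 10  6  4 10]
scene 221 [0.5781 0.0916] 0.0963 [45 67 64 21  0  0  3 21]
t 53.95 tcp [0.5093 0.3575 0.2041] psi 84.18 tilt 0.08 gap 3.27 F [-0.5  0.5 -1.5] q [ 0.43  0.55  1.47 -0.    1.12 -1.04]
DELTA cm [ -9.6  -25.45   0.41] turn 0.2
```

Call:
{"method": "drive_tool", "body": {
  "deltas": [-1, -2.5, 0, 0, -2.5, -6.5, 0, 0, -4.5, -11.5, 0, 0, -6.5, -16.5, 0, 0, -8.5, -21.5, 0, 0, -9.6, -24.5, 0.4, 0, -9.6, -25.4, 0.4, 0, -9.6, -25.4, 0.4, 0, -9.6, -25.4, 0.4, 0, -9.6, -25.4, 0.4, 0]
}}

```text
t: 54.95
tcp_pos: [0.5783, 0.0966, 0.1997]
tool_rot: [0.05, 0.999, 0.0, 0.0]
force: [0.4, 0.2, -1.6]
finger_gap: 0.383
```

```bash
python3 - <<'E'
from h import *
go(.579,.0945,0.13,84)
s=snap('side');b=cv2.cvtColor(s['frame'],cv2.COLOR_RGB2BGR)
cv2.imwrite('pics/s20.png',cv2.resize(b[150:270,240:400],(800,600),interpolation=cv2.INTER_CUBIC))
s=snap('wrist','w20.png')
E
```

```text
t 54.95 tcp [0.5783 0.0966 0.1997] psi 84.28 tilt 0.05 gap 3.27 F [ 0.4  0.2 -1.6] q [-0.03  0.51  1.56  0.    1.06 -1.5 ]
DELTA cm [-0.09 -0.21  6.97] turn 0.3
```

View pics/s20.png

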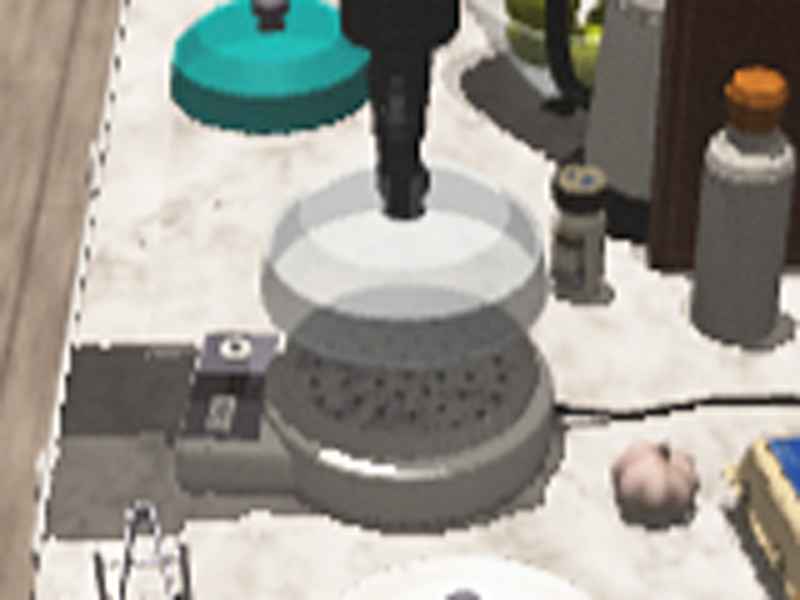

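View pics/w20.png

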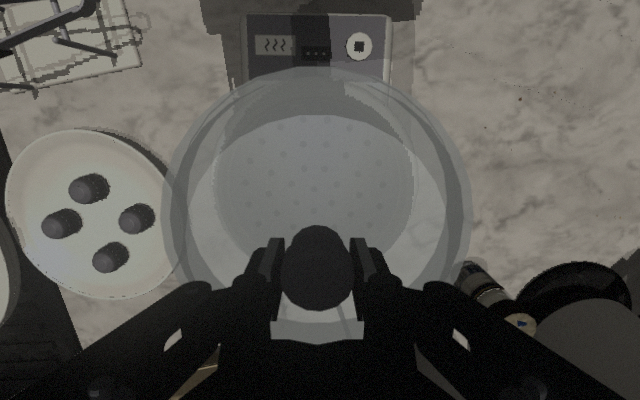

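Call:
{"method": "drive_tool", "body": {
  "deltas": [-0.1, -0.2, 1, 0.2, -0.1, -0.2, 2.5, 0.2, -0.1, -0.2, 4, 0.2, -0.1, -0.2, 5.3, 0.2, -0.1, -0.2, 6.2, 0.2, -0.1, -0.2, 6.6, 0.2, -0.1, -0.2, 6.6, 0.2]
}}

```text
t: 55.75
tcp_pos: [0.5792, 0.0947, 0.1334]
tool_rot: [0.051, 0.999, 0.0, -0.0]
force: [-0.0, 0.3, -2.0]
finger_gap: 0.381
```

```bash
python3 - <<'E'
from h import *
go(.579,.0945,0.1195,84)
E
```

```text
t 55.75 tcp [0.5792 0.0947 0.1334] psi 84.12 tilt 0.03 gap 3.26 F [-0.   0.3 -2. ] q [-0.03  0.6   1.62  0.    0.92 -1.5 ]
DELTA cm [ 0.01 -0.02  1.39] turn 0.1
```

Rim is now around the collar (14 mm above the shoulder), no side force.

Call:
{"method": "drive_tool", "body": {
  "deltas": [0, 0, 0.4, 0, 0, 0, 0.8, 0, 0, 0, 1.1, 0, 0, 0, 1.3, 0, 0, 0, 1.4, 0, 0, 0, 1.4, 0]
}}

```text
t: 56.35
tcp_pos: [0.5791, 0.0946, 0.1204]
tool_rot: [0.051, 0.999, 0.0, 0.0]
force: [-1.9, -0.3, 4.8]
finger_gap: 0.381
```

Call:
{"method": "drive_tool", "body": {
  "deltas": [0, 0, 0, 0, 0, 0, 0, 0, 0, 0, 0, 0, 0, 0, 0, 0, 0, 0, 0, 0],
  "hand": 8.5
}}

```text
t: 56.85
tcp_pos: [0.5791, 0.0946, 0.1203]
tool_rot: [0.051, 0.999, 0.0, -0.0]
force: [-0.1, 0.6, 0.3]
finger_gap: 0.993
```

Call:
{"method": "drive_tool", "body": {
  "deltas": [0, 0, -2, 0, 0, 0, -5, 0, 0, 0, -9, 0, 1, 0, -12, 0, 6, 0, -12, 0, 6, 0, -12, 0, 6, 0, -12, 0]
}}

```text
t: 57.55
tcp_pos: [0.5176, 0.101, 0.2402]
tool_rot: [0.051, 0.999, 0.0, -0.001]
force: [0.9, 0.0, 0.1]
finger_gap: 0.999
```

```bash
python3 - <<'E'
from h import *
s=snap('wrist','w21.png');X=cloud(s)
m=(X[...,2]>.138)&(X[...,2]<.155)&(abs(X[...,0]-.578)<.04)&(abs(X[...,1]-.1)<.04)
P=X[m];print(len(P),(P.min(0)+P.max(0))/2,np.median(P,0))
s=snap('side');b=cv2.cvtColor(s['frame'],cv2.COLOR_RGB2BGR)
cv2.imwrite('pics/s21.png',cv2.resize(b[150:270,240:400],(800,600),interpolation=cv2.INTER_CUBIC))
go(.449,.074,.10,84)
E
```

```text
1091 [0.58021211 0.09569715 0.14254557] [0.57729476 0.0959344  0.1450726 ]
t 57.65 tcp [0.5206 0.1007 0.2406] psi 84.13 tilt 0.12 gap 8.52 F [0.6 0.2 1.1] q [-0.02  0.39  1.66  0.    1.09 -1.49]
DELTA cm [ 6.88 -3.39 14.04] turn 0.1
```

View pics/s21.png

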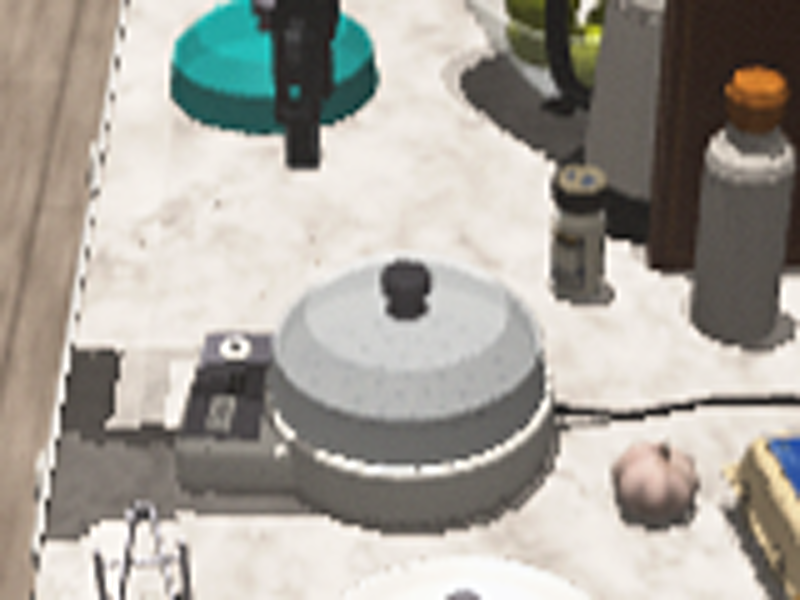

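View pics/w21.png

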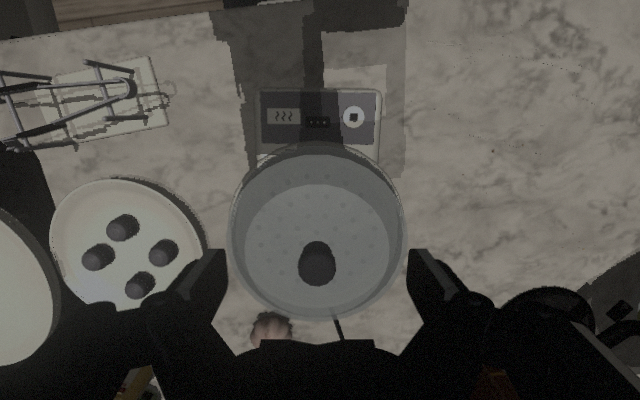

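Call:
{"method": "drive_tool", "body": {
  "deltas": [3, -1.5, 1, 0, 6.9, -3.4, 3, 0, 6.9, -3.4, 7, 0, 6.9, -3.4, 11, 0, 6.9, -3.4, 14, 0, 6.9, -3.4, 14, 0, 6.9, -3.4, 14, 0],
  "hand": 0
}}

```text
t: 58.35
tcp_pos: [0.4501, 0.0737, 0.1002]
tool_rot: [0.051, 0.999, 0.0, 0.001]
force: [0.4, 0.2, 0.2]
finger_gap: -0.002
```

```bash
python3 - <<'E'
from h import *
s=snap('wrist','w22.png')
print(proj(s,[.449,.074,.048]))
go(.449,.074,.052,84)
E
```

```text
[[314.89992828 217.59611332]]
t 58.4 tcp [0.4506 0.0737 0.101 ] psi 84.12 tilt 0.24 gap 0.0 F [-0.  -0.2  0. ] q [-0.08  0.53  1.97  0.    0.64 -1.55]
DELTA cm [0.18 0.01 4.9 ] turn 0.1
```

View pics/w22.png

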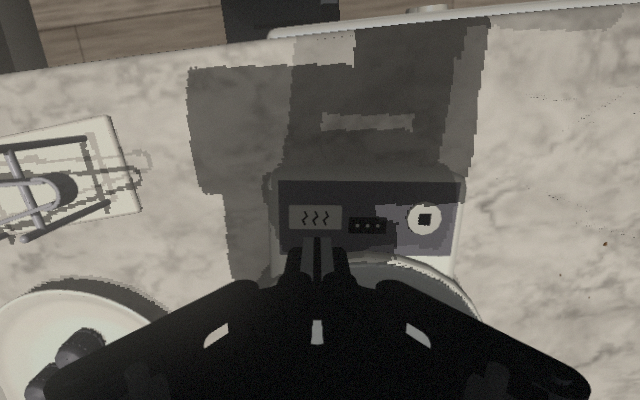

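Oblong key with wavy lines centred at (315,217), matching the prediction. Press it.

Call:
{"method": "drive_tool", "body": {
  "deltas": [0.1, 0, 2, 0, 0.1, 0, 3.5, 0, 0.1, 0, 4.5, 0, 0.1, 0, 4.9, 0, 0.1, 0, 4.9, 0]
}}

```text
t: 58.9
tcp_pos: [0.4504, 0.0738, 0.0524]
tool_rot: [0.051, 0.999, 0.0, 0.003]
force: [0.5, 0.3, -0.1]
finger_gap: -0.002
```

Call:
{"method": "drive_tool", "body": {
  "deltas": [0, 0, 0.1, 0, 0, 0, 0.2, 0, 0, 0, 0.3, 0, 0, 0, 0.4, 0]
}}

```text
t: 59.3
tcp_pos: [0.4505, 0.0738, 0.0486]
tool_rot: [0.051, 0.999, 0.0, 0.003]
force: [-0.1, 1.3, 0.9]
finger_gap: 0.002
```

Call:
{"method": "drive_tool", "body": {
  "deltas": [0, 0, 0.08, 0, 0, 0, 0.16, 0, 0, 0, 0.24, 0]
}}

```text
t: 59.6
tcp_pos: [0.4505, 0.0738, 0.0464]
tool_rot: [0.051, 0.999, 0.0, 0.003]
force: [-2.3, 0.1, 11.3]
finger_gap: -0.004
```

Call:
{"method": "drive_tool", "body": {
  "deltas": [0, 0, 0.07, 0, 0, 0, 0.07, 0, 0, 0, 0.07, 0, 0, 0, 0.07, 0, 0, 0, 0.07, 0]
}}

```text
t: 60.1
tcp_pos: [0.4505, 0.0738, 0.0465]
tool_rot: [0.051, 0.999, 0.0, 0.003]
force: [0.1, 0.1, 8.5]
finger_gap: -0.0
```

Pressed at about 8–11 N for over 0.5 s. Retract straight up and take the last checks.

Call:
{"method": "drive_tool", "body": {
  "deltas": [0, 0, -1, 0, 0, 0, -4, 0, 0, 0, -9, 0, 0, 0, -14, 0, 0, 0, -19, 0, 0, 0, -23, 0, 0, 0, -25, 0, 0, 0, -25, 0, 0, 0, -25, 0]
}}

```text
t: 61.0
tcp_pos: [0.4483, 0.0739, 0.2963]
tool_rot: [0.051, 0.999, 0.0, 0.003]
force: [-0.0, 0.3, -0.0]
finger_gap: -0.004
```

```bash
python3 - <<'E'
from h import *
go(.449,.074,.3,84)
s=snap('wrist','w23.png');X=cloud(s)
m=(X[...,2]>.138)&(X[...,2]<.155)&(abs(X[...,0]-.578)<.04)&(abs(X[...,1]-.1)<.04)
P=X[m];print('knob',len(P),(P.min(0)+P.max(0))/2,np.median(P,0))
hoods('side',.012,.06,(.602,-.156),.09)
s=snap('side');X=cloud(s);b=cv2.cvtColor(s['frame'],cv2.COLOR_RGB2BGR)
cv2.imwrite('pics/s23.png',cv2.resize(b[180:330,230:430],(800,600),interpolation=cv2.INTER_CUBIC))
print('garlic',pd(s,371,247),'jar',pd(s,356,190))
s=snap('scene');b=cv2.cvtColor(s['frame'],cv2.COLOR_RGB2BGR)
cv2.imwrite('pics/c23.png',cv2.resize(b[170:310,270:430],(686,600),interpolation=cv2.INTER_CUBIC))
E
```

```text
t 61.0 tcp [0.4483 0.0739 0.2963] psi 84.13 tilt 0.35 gap -0.03 F [-0.   0.3 -0. ] q [-0.08  0.21  1.76  0.    1.17 -1.55]
DELTA cm [-0.07  0.02 -0.36] turn 0.1Traceback (most recent call last):
  File "<stdin>", line 5, in <module>
    return umr_minimum(a, axis, None, out, keepdims, initial, where)
ValueError: zero-size array to reduction operation minimum which has no identity
```

View pics/w23.png

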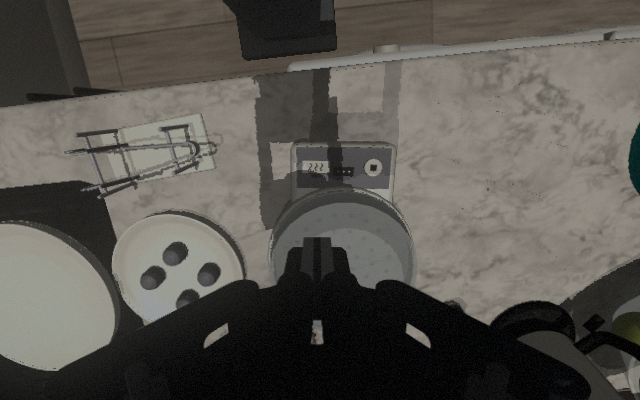

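The wrist view hides the knob behind the fingers, so I check with the other cameras.

```bash
python3 - <<'E'
from h import *
hoods('side',.012,.06,(.602,-.156),.09)
s=snap('side');X=cloud(s);b=cv2.cvtColor(s['frame'],cv2.COLOR_RGB2BGR)
cv2.imwrite('pics/s23.png',cv2.resize(b[180:330,230:430],(800,600),interpolation=cv2.INTER_CUBIC))
print('garlic',pd(s,371,247),'jar',pd(s,356,190),'knob',pd(s,321,207))
s=snap('scene');b=cv2.cvtColor(s['frame'],cv2.COLOR_RGB2BGR)
cv2.imwrite('pics/c23.png',cv2.resize(b[170:310,270:430],(686,600),interpolation=cv2.INTER_CUBIC))
s=snap('wrist');X=cloud(s)
for u,v in((180,148),(208,150),(105,160),(120,170)): print(np.round(X[v-2:v+3,u-2:u+3].reshape(-1,3)[np.nanargmax(X[v-2:v+3,u-2:u+3,2])],3))
E
```

```text
side 2 52 px 332.3 274.6 mean [ 0.6048 -0.1201  0.0245] min [ 0.5915 -0.1254  0.0124] max [ 0.6168 -0.1118  0.0355]
side 4 64 px 320.6 285.7 mean [ 0.5664 -0.1644  0.0248] min [ 0.5524 -0.1726  0.0121] max [ 0.58   -0.1533  0.0369]
side 6 57 px 348.1 284.6 mean [ 0.649  -0.1649  0.0248] min [ 0.6369 -0.1709  0.0129] max [ 0.6614 -0.1547  0.0349]
side 8 67 px 333.6 296.6 mean [ 0.6018 -0.2091  0.0248] min [ 0.5886 -0.2163  0.0121] max [ 0.6153 -0.1981  0.0358]
garlic [ 0.74256378 -0.00963894  0.03389071] jar [0.72315064 0.25341012 0.09344445] knob [0.58080086 0.07806836 0.1429056 ]
[ 0.401 -0.08   0.085]
[ 0.416 -0.076  0.007]
[ 0.412 -0.223  0.005]
[ 0.431 -0.206  0.006]
```

View pics/s23.png

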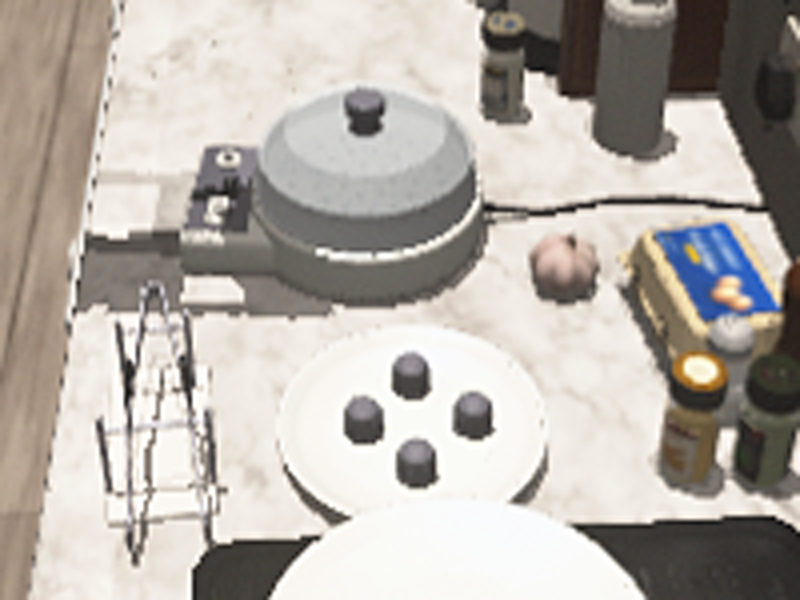

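View pics/c23.png

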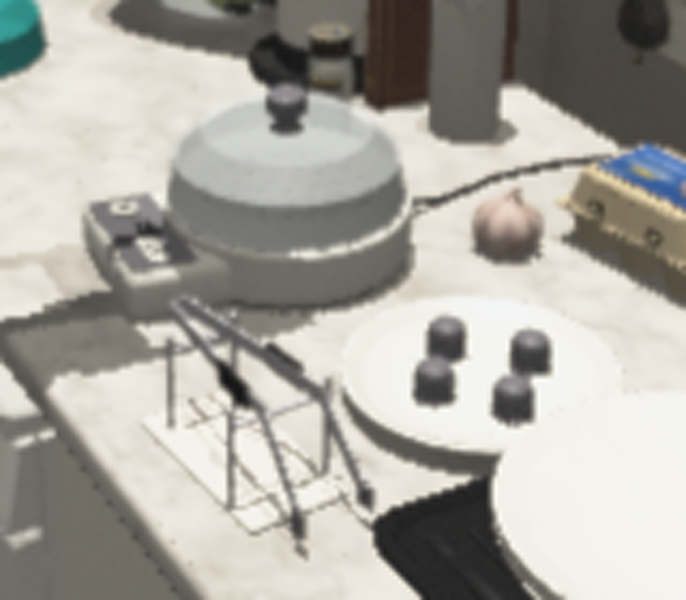

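Everything is as required: four hoods are on the plate, the lid is level and seated, and the tongs are on the rest. The garlic and jar have not moved.

```bash
python3 -c "
from h import *
print(manip.sign_off()); print(manip.sense()['t'])"
```

```text
the job is handed in; nothing more can be done
None
the job is handed in; nothing more can be done
```

The job is done and handed in at about 61 s of the 210 s allowed. No verdict was reported.

**What I did**
- I pressed the round stop key at about 8–9 N for over 0.4 s, then stood the lid on the worktop.
- I moved all four hoods to the plate with the tongs. One hood was knocked about 27 mm aside in the tray during the run; I measured it again before grasping it.
- I laid the tongs back on their rest, put the lid back, and pressed the oblong drying key at about 8–11 N for over 0.5 s.

**Last checks**
- **Hoods:** all four stand upright within about 50 mm of the plate's centre.
- **Lid:** just after release the knob was within about 2 mm of its first seated position and at the same height. The final side and scene pictures show it level.
- **Tongs:** they lie on both saddles, pointing along the rest. I judged this from the pictures; I did not re-measure the grip point.
- **Garlic and spice jar:** both are within about 2 mm of where they started.
- **Arm:** clear of everything, with no contact force.

One check failed: the final wrist view could not measure the knob because the fingers hid it, so I relied on the other two cameras. Separate readings of the steriliser's centre differed by about 2–5 mm; the lid went on with no side force.

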